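# Nest the parts cups in the cup rail

### The arm

A 6-joint arm with a two-finger parallel gripper is mounted at the origin on the work surface. World frame = base frame: x ahead of the robot, y to its left, z up, the work surface at z = 0. Lengths are in m, angles in rad, forces in N, time in s.
With the tool pointing down it reaches from about 0.35 to 0.975 m from the base axis. Payload 4.9 kg.
Tool frame: the origin (TCP) lies at the very end of the fingers, on their centre line; the grasp point (between the pads) lies 19 mm behind it; z points along the fingers, y is the direction in which the jaws open and shut (so a half turn about z gives the same grasp; the last joint's range is limited). The gripper opens to 85 mm and grips with 20 to 120 N. Pads are 22 mm wide; open, the fingers measure 114 mm over their backs; the gripper's body (76 mm by 85 mm) begins 54 mm behind the grasp point. The pads swing forward as they close: fully open they stand 13 mm farther back than shut.
Start: joints at [1.1, 0.053, 1.613, -0, 1.476, -0.119], TCP at [0.215, 0.587, 0.231] pointing down, gripper open.
Joint ranges: [-3.01, 3.01], [-1.01, 2.22], [0.06, 2.58], [-1.02, 4.17], [0.09, 2.62], [-3.14, 3.14]. Speed limits (rad/s): [2.57, 2.57, 3.14, 3.14, 3.14, 3.14].

### API

Orientations are given as a unit quaternion [w, x, y, z].
In Python, from plant import state, eyes, job_done gives the robot as it stands.
- The arm moves only by the tool apply_moves, never from a script. Its argument "commands" is a list of rows, each an object with "linear": the shift along the tool's x, y, z in m, a list of three; "delta_rot": the turn, a rotation vector about the tool's x, y, z in degrees, a list of three; "fingers": the closure in counts, from 0 (fully open) to 255 (shut). In form: [{"linear": [x, y, z], "delta_rot": [wx, wy, wz], "fingers": fingers}, ...]. A call has exactly 8 rows; each row is the pose to reach, as a shift and turn from the pose commanded when the call began, along the tool's axes at that moment; what a row does not reach only later rows make up. A row lasts 1/10 s, in which the tool goes at most 50 mm and 8.59 degrees, less where a joint would pass 70% of its speed; a pose out of reach is approached as far as the arm can. A call with a gripper value outside its range is refused whole. The fingers move at their own pace and stop on an object; the grip force is fixed at half the most. Time passes only in rows, so rows that repeat a pose let the fingers close, or fill a call up. It gives the time, the measured TCP pose, the force and the opening at its end, in the units of the state.
- state(): the state, without advancing time (a new reading comes with each control period).
- eyes.grab_frame(name): name is "side" or "top"; returns the picture (384x512x3 uint8, red, green, blue); there is no depth.
- eyes.camera_params(name): a dict with "fx", "fy", "cx", "cy" (pixels), "position" and "rotation" of the camera in the world. Camera axes: x right, y down, z forward; pixel columns grow to the right and rows downward; lengths in m; the calibration is good to about 2 mm. A picture is of the moment at which its call begins. camera_params takes no time and is no camera call.
- job_done(): hands the job in, once; it reports no verdict.
The state is a dict: "time": time; "joint_pos": joint angles; "joint_vel": joint speeds; "joint_efforts": joint torques, N m; "tool_pos": TCP position; "tool_rot": TCP orientation; "contact_force": force on the tool from outside, world axes, zero at the start; "ft_torque": the same for the moment, N m; "gripper_width": opening from 0.0 (shut) to 1.0 (fully open).
Only numpy, scipy, OpenCV 4.12 (cv2) and the standard library are available. Lean on these libraries where they do the work, as an engineer would, in place of code of your own. Each camera call takes 0.05 s, during which the arm holds its last target.

### The job

Put the empty parts cups away: lay the loose red cup in the V-shaped rail behind the yellow one, mouth towards the end plate like the others, then push the row along the rail from behind until you feel it stop, so that the blue cup's rim is against the end plate and all three cups sit fully home one inside the next (blue inside yellow, yellow inside red). Push gently, leave the stack lying in the rail, and leave the green cup of screws standing and the solder spool where they are.

Things in the scene. Friction and masses are not known exactly. Their poses are not given: they have to be found in the camera images.
- cup_a: Blue parts cup in the rail, mouth towards the end plate, short of it. Plastic, 70 mm tall. Foot 28 mm across up to 17 mm, bevelled 4.5 mm at the bottom; it widens to 34 mm at 24 mm, then the 2.2 mm wall flares to 48 mm at the open rim. Inner floor at 25 mm, so fully nested cups have their feet 25 mm apart. About 60 g. Origin: centre of the underside; z axis towards the mouth.
- cup_b: Yellow cup, same shape and size as the blue one (same origin and axes), lies in the rail behind the blue cup with a gap, mouth towards the plate. Lying in the rail, a cup's axis rises about 10 degrees towards the mouth and its origin is about 33 mm above the table.
- cup_c: Red cup, same shape and size (same origin and axes), lies loose on its side on the mat; its axis then rises 8 degrees towards the mouth and its origin is 13 mm above the mat.
- cup_a_rim (a point): Centre of the blue cup's mouth, in the plane of its rim.
- trough: Fixed cup rail: aluminium V 310 mm long, 28 mm wide, faces sloping 30 degrees, its bottom 18 and edges 26 mm above the table, on a grey base 90 mm wide, 6 mm thick. x runs along the rail to a grey end plate (64 mm wide, top 72 mm above the table, inner face at x = 140 mm); open back end at x = -170 mm. Origin: on the table under the V's middle line.
- trough_stop (a point): Middle of the end plate's inner face, 46 mm above the table, where the rim of the blue cup must come to rest.
- trough_back (a point): Open back end of the rail, at the bottom of the V.
- cup_used: Green cup of the same shape, standing upright on the mat with screws in it; leave it alone. Origin: centre of the underside.
- spool: Spool of solder, 58 mm across, 40 mm high, standing on its flange on the mat; leave it alone. Origin: centre of the underside.
Not all that is in view belongs to the job. What is meant by the cup_a is not pink or white, and is the smaller of those in its own colour.

How it is judged:
By the outcome, as a careful person would: the job done as asked, in the order asked, and still so for the second after the job is handed in, with the robot touching nothing.
It also fails if it takes over 54 s, if anything falls off the work surface, if the arm or the gripper's body presses on something with over 40 N, if the wrist force passes 120 N, or if a joint passes its speed limit or range.

## Working session

There is one attempt and no reset: what is moved stays moved. The work goes in short steps, Python scripts to look and compute and a tool call to move; the robot and the scene stay as the last step left them, time stands still between calls to the robot, and variables do not carry over. Pictures are saved under pics/ and viewed, and the job is handed in when it is done.

Besides the shell and the picture viewer there is one more tool, called after ">>>" in YAML: its name, and indented under it one key for each argument. apply_moves: Moves the arm, as the interface text tells. Its arguments: {"type":"object","properties":{"commands":{"type":"array","items":{"type":"object","properties":{"linear":{"type":"array","items":{"type":"number"}},"delta_rot":{"type":"array","items":{"type":"number"}},"fingers":{"type":"number"}}}}},"required":["commands"]}

```bash
mkdir -p pics; ls
python3 - <<'E'
from plant import state, eyes
import cv2, numpy as np
for n in ("side","top"):
    im=eyes.grab_frame(n); np.save(f"{n}0.npy",im)
    cv2.imwrite(f"pics/{n}0.png",cv2.cvtColor(im,cv2.COLOR_RGB2BGR))
    print(n,eyes.camera_params(n))
print(state())
E
```

```text
pics
side {'fx': 378.33056165926587, 'fy': 378.33056165926587, 'cx': 251.40049055711626, 'cy': 193.26167419039953, 'position': array([ 0.2415105 , -0.70117419,  0.53616774]), 'rotation': array([-0.47955694,  0.8514131 , -0.18375398,  0.10656147])}
top {'fx': 404.87872931938074, 'fy': 404.87872931938074, 'cx': 255.10766249177928, 'cy': 194.6231176523223, 'position': array([0.48121566, 0.01747304, 1.13990501]), 'rotation': array([-0.03507906,  0.71508496, -0.69737306,  0.03307214])}
{'time': 0.1, 'joint_pos': array([ 1.09998220e+00,  5.33032889e-02,  1.61413651e+00,  1.07205165e-05,
        1.47597637e+00, -1.19014530e-01]), 'joint_vel': array([ 0.00145192, -0.00100078, -0.00314648, -0.00027189,  0.00106273,
        0.00173532]), 'joint_efforts': array([ 7.12522287e-04, -3.94908249e+01, -3.71362817e+01, -6.18524496e-05,
        3.97901560e-03, -1.31276033e-05]), 'tool_pos': array([0.21512235, 0.5862276 , 0.23019028]), 'tool_rot': array([-2.70115180e-04,  1.74994553e-01,  9.84568979e-01, -8.70844439e-04]), 'contact_force': array([0.19255806, 0.49699725, 0.67699756]), 'ft_torque': array([ 0.03046498, -0.02112778,  0.01750175]), 'gripper_width': 1.0006767075384213}
```

View pics/side0.png

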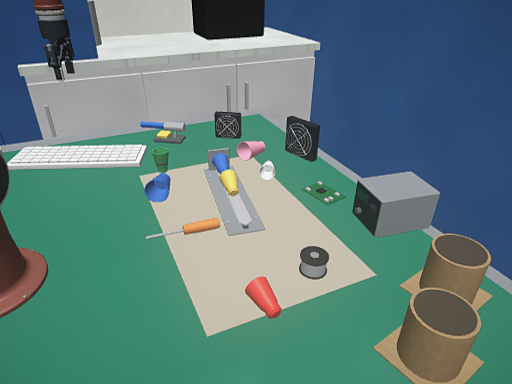

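View pics/top0.png

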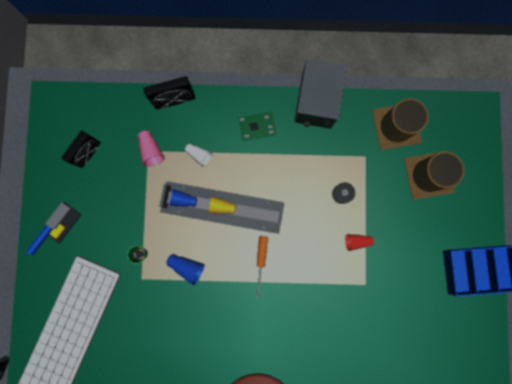

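Candidates, by top-view pixel:
- **Blue:** cup in the rail (182,199), which is the smaller one, so cup_a; larger loose blue cup (186,268), a decoy; blue bins (480,270).
- **Yellow:** cup in the rail (221,206).
- **Red:** cup (360,242).
- **Pink and white:** cups (150,148) and (198,155), not part of the job.
- **To leave alone:** green cup (138,254) and spool (344,192).

Next I'll measure and check these in close crops.

```bash
cat > h.py <<'E'
import numpy as np, cv2
from scipy.spatial.transform import Rotation as R
from plant import state, eyes
def cam(n):
    p=eyes.camera_params(n); q=np.array(p['rotation'])
    K=np.array([[p['fx'],0,p['cx']],[0,p['fy'],p['cy']],[0,0,1]])
    return K,R.from_quat(q[[1,2,3,0]]).as_matrix(),np.array(p['position'])
def ray(n,uv):
    K,Rm,t=cam(n); d=Rm@np.linalg.solve(K,[uv[0],uv[1],1]); return t,d/np.linalg.norm(d)
def onz(n,uv,z):
    t,d=ray(n,uv); return t+d*(z-t[2])/d[2]
def tri(a,b):
    t1,d1=ray('top',a); t2,d2=ray('side',b)
    s=np.linalg.lstsq(np.c_[d1,-d2],t2-t1,rcond=None)[0]
    p,q=t1+s[0]*d1,t2+s[1]*d2; return (p+q)/2,np.linalg.norm(p-q)
def proj(n,P):
    K,Rm,t=cam(n); c=K@(Rm.T@(np.array(P)-t)); return c[:2]/c[2]
def mask(im,col):
    h=cv2.cvtColor(im,cv2.COLOR_RGB2HSV); H,S,V=[h[...,i].astype(int) for i in range(3)]
    if col=='red': m=((H<5)|(H>174))&(S>150)&(V>90)
    if col=='yellow': m=(H>22)&(H<34)&(S>150)&(V>90)
    if col=='blue': m=(H>105)&(H<125)&(S>170)&(V>70)
    return m.astype(np.uint8)*255
def blobs(im,col,amin=60):
    n,l,s,c=cv2.connectedComponentsWithStats(mask(im,col))
    return [(s[i],c[i],(l==i)) for i in range(1,n) if s[i][4]>=amin]
def save(im,name,box=None,f=1):
    if box: x,y,w,h=box; im=im[y:y+h,x:x+w]
    im=cv2.resize(im,None,fx=f,fy=f,interpolation=cv2.INTER_CUBIC)
    cv2.imwrite('pics/'+name,cv2.cvtColor(im,cv2.COLOR_RGB2BGR))
E
python3 - <<'E'
from h import *
for n in('top','side'):
    im=np.load(n+'0.npy')
    for c in('red','yellow','blue'):
        for s,ce,m in blobs(im,c,50):
            ys,xs=np.nonzero(m); pts=np.c_[xs,ys].astype(np.float32)
            r=cv2.minAreaRect(pts); print(n,c,s,ce.round(1),np.round(r[0],1),np.round(r[1],1),round(r[2],1))
t=np.load('top0.npy'); s=np.load('side0.npy')
A=cv2.resize(t[175:245,150:295],(800,386),interpolation=cv2.INTER_CUBIC);save(A,'c1.png')
save(s,'c2.png',(190,140,100,110),5)
save(t,'c3.png',(325,170,60,90),6)
save(s,'c4.png',(220,240,120,85),6)
E
```

```text
top red [346 235  27  15 300] [357.8 241.4] [359. 242.] [14. 26.] 90.0
top yellow [209 197  26  16 298] [220.6 206. ] [222.1 206. ] [24.6 14.8] 10.3
top yellow [ 50 224  15  14 115] [ 57.1 231. ] [ 57.2 230.8] [ 8.5 14.8] 45.0
top blue [170 190  26  16 286] [181.7 199. ] [183.2 199. ] [24.3 14.5] 11.3
top blue [ 27 226  24  28 224] [ 38.7 240.1] [ 38.9 240. ] [ 7.  32.6] 37.9
top blue [ 450  246   62   50 2097] [480.8 269.7] [481.9 270.5] [46.4 61.4] 86.1
top blue [168 255  35  29 539] [185.7 268. ] [183.3 268.5] [34.7 20.4] 21.8
side red [246 277  35  41 608] [263.3 297.5] [262.4 298.8] [42.  23.3] 63.4
side blue [15 60 32 23 65] [27.1 65.8] [28.8 64.5] [18.6 31.1] 46.3
side blue [141 122  22   6  52] [150.  124.8] [151.4 124.8] [21.5  3.8] 9.5
```

View pics/c1.png

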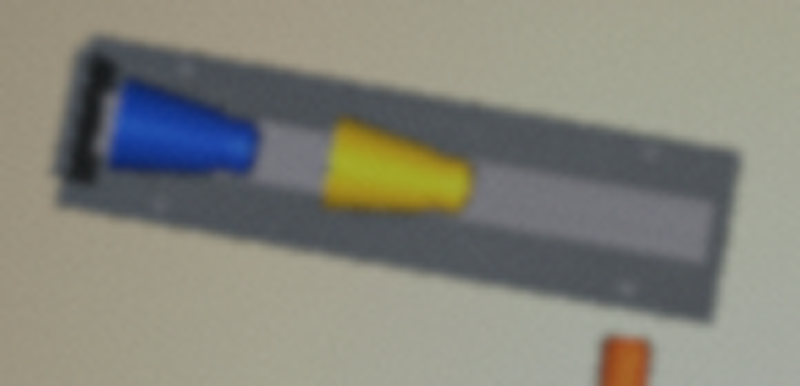

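View pics/c2.png

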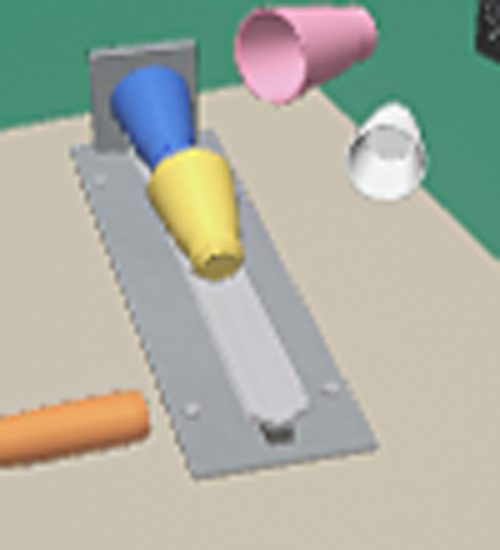

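View pics/c3.png

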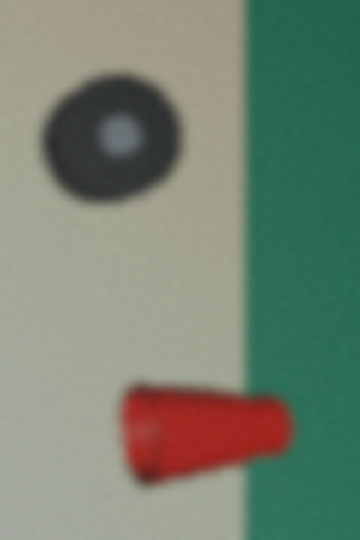

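View pics/c4.png

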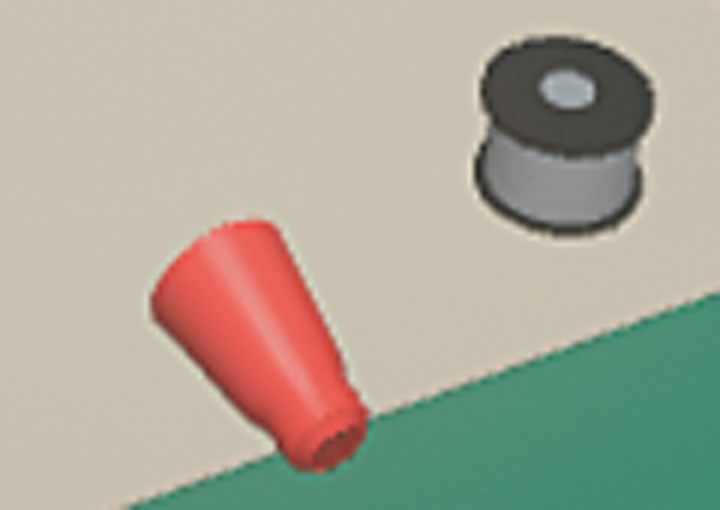

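Run:
```python
from h import *
def cv(p,o,fx,fy=None):
    fy=fy or fx; return ((p[0]+.5)/fx-.5+o[0],(p[1]+.5)/fy-.5+o[1])
T1=lambda p:cv(p,(150,175),800/145,386/70)
S2=lambda p:cv(p,(190,140),5)
T3=lambda p:cv(p,(325,170),6); S4=lambda p:cv(p,(220,240),6)
P=lambda *a:print(a[0],*[np.round(x,4) for x in a[1:]])
f,e=tri(T3((290,427)),S4((338,443)));P('red foot',f,e)
m,e=tri(T3((143,434)),S4((214,264)));P('red rim',m,e,np.linalg.norm(f-m))
for n,a,b in(('foot yel',(471,186),(221,263)),('back edge L',(714,203),(305,405)),('back edge R',(705,262),(247,420)),('base br',(741,153),(377,446)),('base bl',(714,322),(196,478)),('base fl',(58,205),(73,148))):
    p,e=tri(T1(a),S2(b));P(n,p,e)
for n,a,z in(('base br',(741,153),.006),('base bl',(714,322),.006),('base fl',(58,205),.006),('base fr',(95,35),.006),('vL',(714,203),.026),('vR',(705,262),.026),('yfoot',(471,186),.036),('yrim',(332,165),.045),('bfoot',(258,148),.036),('brim',(116,127),.045)):
    P(n,onz('top',T1(a),z))
for n,b,z in(('base br',(377,446),.006),('base bl',(196,478),.006),('base fl',(73,148),.006)):
    P('side',n,onz('side',S2(b),z))
```

```text
red foot [ 0.4709 -0.3059  0.0172] 0.0014
red rim [ 0.4652 -0.2357  0.0274] 0.0008 0.0712
foot yel [0.5492 0.0761 0.0344] 0.0001
back edge L [ 0.5432 -0.0446  0.0249] 0.0022
back edge R [ 0.5144 -0.0411  0.0224] 0.0007
base br [ 0.5719 -0.0597  0.0026] 0.0011
base bl [ 0.4853 -0.0475  0.0023] 0.0005
base fl [0.5369 0.2875 0.0029] 0.0019
base br [ 0.5711 -0.0593  0.006 ]
base bl [ 0.4851 -0.0472  0.006 ]
base fl [0.5359 0.2871 0.006 ]
base fr [0.6234 0.2723 0.006 ]
vL [ 0.5442 -0.0449  0.026 ]
vR [ 0.5146 -0.041   0.026 ]
yfoot [0.549 0.076 0.036]
yrim [0.5571 0.1441 0.045 ]
bfoot [0.5652 0.1822 0.036 ]
brim [0.5731 0.2511 0.045 ]Traceback (most recent call last):
  File "<stdin>", line 15, in <module>
  File "<stdin>", line 7, in <lambda>
    return _wrapfunc(a, 'round', decimals=decimals, out=out)
    return _wrapit(obj, method, *args, **kwds)
    result = getattr(arr, method)(*args, **kwds)
numpy._core._exceptions._UFuncNoLoopError: ufunc 'multiply' did not contain a loop with signature matching types (dtype('<U7'), dtype('float64')) -> None
```

The rail's left end carries the plate, with blue then yellow in it. Red lies with its foot to the right at (373,241) and its mouth to the left. The blue cup in the rail is the small one, as described. I'll check the local height bias on the mat corner and the red cup's diameter, then plan the first move.

```bash
cat >> h.py <<'E'
def move(target,yaw=None,tilt=None,Rt=None):
    """tool-frame shift + rotvec(deg) from present pose; yaw=world angle (deg) of tool y, tool z down"""
    s=state(); q=np.array(s['tool_rot']); Rc=R.from_quat(q[[1,2,3,0]])
    lin=Rc.inv().apply(np.array(target)-s['tool_pos'])
    if Rt is None:
        y=np.array([np.cos(np.radians(yaw)),np.sin(np.radians(yaw)),0]); z=np.array([0,0,-1.])
        Rt=R.from_matrix(np.c_[np.cross(y,z),y,z])
    rv=np.degrees((Rc.inv()*Rt).as_rotvec())
    print('t',round(s['time'],2),'lin',lin.round(4),'rot',rv.round(2),'dist',np.linalg.norm(lin).round(3),'tcp',s['tool_pos'].round(4),'F',s['contact_force'].round(2),'w',round(s['gripper_width'],3))
E
python3 - <<'E'
from h import *
t=np.load('top0.npy'); s=np.load('side0.npy')
save(t,'m1.png',(335,255,60,50),8); save(s,'m2.png',(180,305,70,50),8)
move([.45,.2,.25],4.6); move([.470,-.300,.12],4.6)
E
```

```text
t 0.1 lin [-0.3536 -0.2817 -0.0194] rot [-1.000e-01  5.000e-02  6.524e+01] dist 0.452 tcp [0.2151 0.5862 0.2302] F [0.19 0.5  0.68] w 1.001
t 0.1 lin [-0.5447 -0.7439  0.1114] rot [-1.000e-01  5.000e-02  6.524e+01] dist 0.929 tcp [0.2151 0.5862 0.2302] F [0.19 0.5  0.68] w 1.001
```

View pics/m1.png

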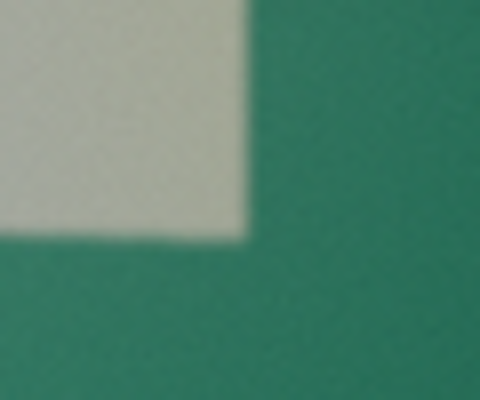

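View pics/m2.png

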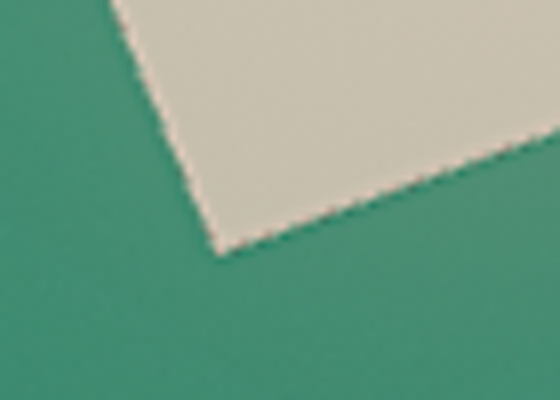

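The mat corner is at about top (365.4,284.8) and side (206.9,336.4). I'll triangulate it and start the approach.

Run:
```python
from h import *
f=lambda p,o:((p[0]+.5)/8-.5+o[0],(p[1]+.5)/8-.5+o[1])
print(tri(f((247,242),(335,255)),f((219,255),(180,305))))
```

```text
(array([ 0.34935332, -0.289421  ,  0.00114964]), np.float64(0.0018217527139933404))
```

>>> apply_moves:
  commands:
    - {"linear": [-0.044,-0.035,-0.002],"delta_rot": [0,0,8],"fingers": 0}
    - {"linear": [-0.088,-0.07,-0.005],"delta_rot": [0,0,16],"fingers": 0}
    - {"linear": [-0.132,-0.105,-0.007],"delta_rot": [0,0,24],"fingers": 0}
    - {"linear": [-0.176,-0.14,-0.01],"delta_rot": [0,0,32],"fingers": 0}
    - {"linear": [-0.221,-0.176,-0.012],"delta_rot": [0,0,40],"fingers": 0}
    - {"linear": [-0.265,-0.211,-0.015],"delta_rot": [0,0,48],"fingers": 0}
    - {"linear": [-0.309,-0.246,-0.017],"delta_rot": [0,0,56],"fingers": 0}
    - {"linear": [-0.354,-0.282,-0.02],"delta_rot": [0,0,65.2],"fingers": 0}

```text
time: 0.9
tool_pos: [0.4234, 0.2434, 0.2485]
tool_rot: [-0.0, 0.676, 0.737, -0.0]
contact_force: [1.0, 0.8, -0.1]
gripper_width: 0.998
```

Run:
```python
from h import *
f=lambda p,o:((p[0]+.5)/6-.5+o[0],(p[1]+.5)/6-.5+o[1])
a=onz('top',f((290,427),(325,170)),.015);b=onz('top',f((143,434),(325,170)),.023)
print(a,b,onz('side',f((338,443),(220,240)),.014),onz('side',f((214,264),(220,240)),.023))
d=(b-a)[:2];print(np.degrees(np.arctan2(-d[0],d[1])))
c=a[:2]+d/np.linalg.norm(d)*.0055;print(c)
move([c[0],c[1],.15],4.6);
```

```text
[ 0.4702454  -0.30618309  0.015     ] [ 0.46545682 -0.2368071   0.023     ] [ 0.47303069 -0.30366827  0.014     ] [ 0.46670189 -0.2315163   0.023     ]
3.948501275672099
[ 0.46986667 -0.30069615]
t 0.9 lin [-5.461e-01 -3.000e-04  9.850e-02] rot [-0.01 -0.    0.32] dist 0.555 tcp [0.4234 0.2434 0.2485] F [ 0.97  0.83 -0.12] w 0.998
```

>>> apply_moves:
  commands:
    - {"linear": [-0.05,0,0],"delta_rot": [0,0,0],"fingers": 0}
    - {"linear": [-0.1,0,0],"delta_rot": [0,0,0],"fingers": 0}
    - {"linear": [-0.15,0,0.01],"delta_rot": [0,0,0],"fingers": 0}
    - {"linear": [-0.2,0,0.02],"delta_rot": [0,0,0],"fingers": 0}
    - {"linear": [-0.25,0,0.03],"delta_rot": [0,0,0],"fingers": 0}
    - {"linear": [-0.3,0,0.04],"delta_rot": [0,0,0],"fingers": 0}
    - {"linear": [-0.35,0,0.05],"delta_rot": [0,0,0],"fingers": 0}
    - {"linear": [-0.4,0,0.06],"delta_rot": [0,0,0],"fingers": 0}

```text
time: 1.7
tool_pos: [0.4586, -0.1492, 0.1894]
tool_rot: [0.0, 0.674, 0.739, 0.0]
contact_force: [0.9, 0.9, -0.2]
gripper_width: 0.997
```

Run:
```python
from h import *
move([.471,-.2995,.13],4.3)
```

```text
t 1.7 lin [-0.1508 -0.0013  0.0593] rot [ 0.01 -0.01  0.92] dist 0.162 tcp [ 0.4586 -0.1492  0.1894] F [ 0.89  0.87 -0.22] w 0.997
```

>>> apply_moves:
  commands:
    - {"linear": [-0.045,0,0.02],"delta_rot": [0,0,0.8],"fingers": 80}
    - {"linear": [-0.09,-0.001,0.04],"delta_rot": [0,0,0.8],"fingers": 80}
    - {"linear": [-0.13,-0.001,0.058],"delta_rot": [0,0,0.8],"fingers": 80}
    - {"linear": [-0.142,-0.001,0.058],"delta_rot": [0,0,0.8],"fingers": 80}
    - {"linear": [-0.142,-0.001,0.058],"delta_rot": [0,0,0.8],"fingers": 80}
    - {"linear": [-0.142,-0.001,0.058],"delta_rot": [0,0,0.8],"fingers": 80}
    - {"linear": [-0.142,-0.001,0.058],"delta_rot": [0,0,0.8],"fingers": 80}
    - {"linear": [-0.142,-0.001,0.058],"delta_rot": [0,0,0.8],"fingers": 80}

```text
time: 2.5
tool_pos: [0.4716, -0.2876, 0.1329]
tool_rot: [0.001, 0.678, 0.735, 0.0]
contact_force: [0.2, -0.2, 0.4]
gripper_width: 0.685
```

Run:
```python
from h import *
move([.471,-.2995,.06],4.3)
move([.471,-.2995,.008],4.3)
for n,b in(('top',(310,180,100,90)),('side',(200,200,140,130))):
    save(eyes.grab_frame(n),n+'1.png',b,4)
```

```text
t 2.5 lin [-0.0117 -0.0016  0.0729] rot [0.06 0.05 0.25] dist 0.074 tcp [ 0.4716 -0.2876  0.1329] F [ 0.25 -0.18  0.44] w 0.685
t 2.5 lin [-0.0117 -0.0017  0.1249] rot [0.06 0.05 0.25] dist 0.125 tcp [ 0.4716 -0.2876  0.1329] F [ 0.25 -0.18  0.44] w 0.685
```

View pics/side1.png

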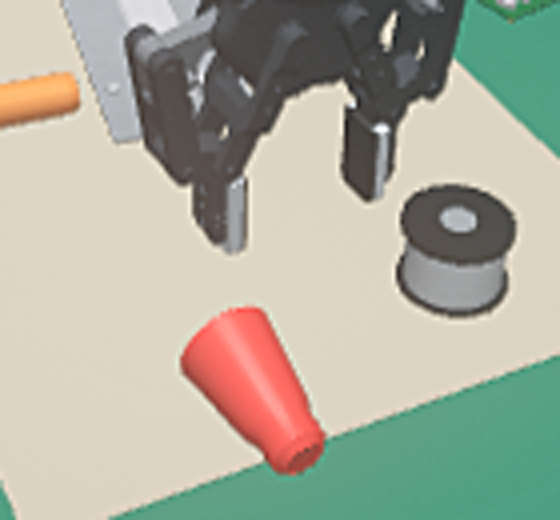

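View pics/top1.png

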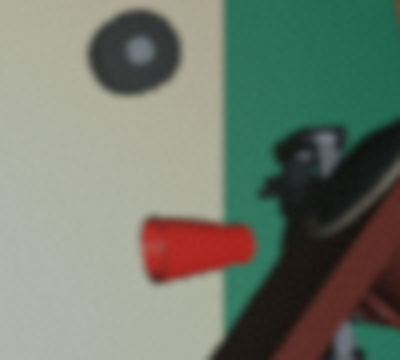

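Run:
```python
from h import *
s=state();print(proj('side',s['tool_pos']),proj('side',s['tool_pos']+[0,0,.003]),proj('top',s['tool_pos']))
print(proj('side',[.4715,-.305,.013]),proj('side',[.466,-.235,.023]))
```

```text
[273.36086079 256.01180075] [273.4263535  254.58100917] [379.21028795 240.87557784]
[275.47251179 314.64506612] [255.69748997 284.91914294]
```

>>> apply_moves:
  commands:
    - {"linear": [-0.012,-0.001,0.03],"delta_rot": [0,0,0],"fingers": 80}
    - {"linear": [-0.012,-0.001,0.06],"delta_rot": [0,0,0],"fingers": 80}
    - {"linear": [-0.012,-0.001,0.085],"delta_rot": [0,0,0],"fingers": 80}
    - {"linear": [-0.012,-0.001,0.1],"delta_rot": [0,0,0],"fingers": 80}
    - {"linear": [-0.012,-0.001,0.11],"delta_rot": [0,0,0],"fingers": 80}
    - {"linear": [-0.012,-0.001,0.118],"delta_rot": [0,0,0],"fingers": 80}
    - {"linear": [-0.012,-0.001,0.124],"delta_rot": [0,0,0],"fingers": 80}
    - {"linear": [-0.012,-0.001,0.124],"delta_rot": [0,0,0],"fingers": 80}

```text
time: 3.4
tool_pos: [0.4711, -0.3007, 0.0079]
tool_rot: [-0.0, 0.679, 0.734, -0.0]
contact_force: [-0.6, 0.8, -0.5]
gripper_width: 0.687
```

Run:
```python
from h import *
move([.471,-.2995,.008],4.3)
save(eyes.grab_frame('side'),'side2.png',(220,230,100,100),6)
```

```text
t 3.4 lin [ 0.0012  0.     -0.0001] rot [-0.01 -0.    0.16] dist 0.001 tcp [ 0.4711 -0.3007  0.0079] F [-0.61  0.76 -0.46] w 0.687
```

View pics/side2.png

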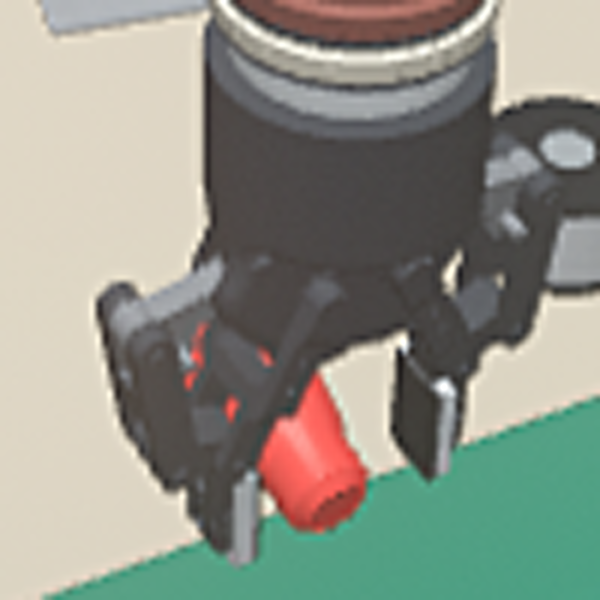

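The pads straddle the foot, with tips at crop (235,560) and (440,475) and the foot disc at (330,505). Their rear edges sit about level with the foot plane, so I'll back off 4 mm to hold only the cylindrical foot, then close.

>>> apply_moves:
  commands:
    - {"linear": [-0.003,0,0],"delta_rot": [0,0,0],"fingers": 80}
    - {"linear": [-0.003,0,0],"delta_rot": [0,0,0],"fingers": 120}
    - {"linear": [-0.003,0,0],"delta_rot": [0,0,0],"fingers": 150}
    - {"linear": [-0.003,0,0],"delta_rot": [0,0,0],"fingers": 180}
    - {"linear": [-0.003,0,0],"delta_rot": [0,0,0],"fingers": 255}
    - {"linear": [-0.003,0,0],"delta_rot": [0,0,0],"fingers": 255}
    - {"linear": [-0.003,0,0],"delta_rot": [0,0,0],"fingers": 255}
    - {"linear": [-0.003,0,0],"delta_rot": [0,0,0],"fingers": 255}

```text
time: 4.25
tool_pos: [0.4715, -0.3041, 0.0084]
tool_rot: [0.0, 0.679, 0.734, -0.0]
contact_force: [-0.3, -1.3, 3.1]
gripper_width: 0.291
```

Run:
```python
from h import *
move([.471,-.2995,.1],4.3)
save(eyes.grab_frame('side'),'side3.png',(220,230,100,100),6)
```

```text
t 4.25 lin [ 0.0045 -0.0001 -0.0916] rot [0.02 0.04 0.15] dist 0.092 tcp [ 0.4715 -0.3041  0.0084] F [-0.35 -1.28  3.05] w 0.291
```

View pics/side3.png

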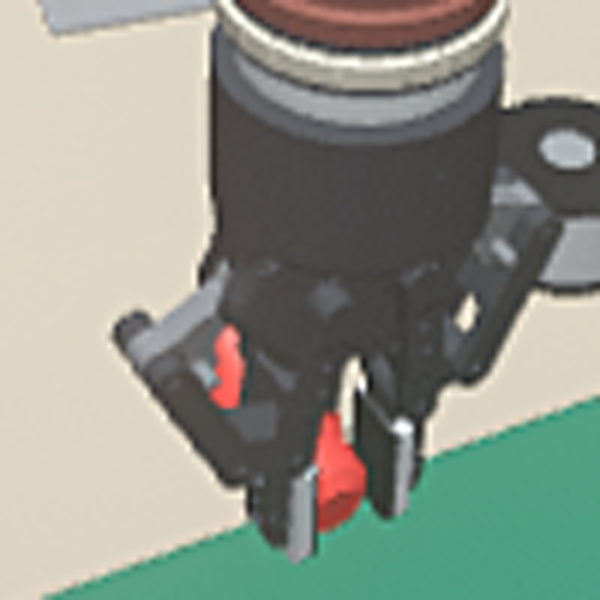

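>>> apply_moves:
  commands:
    - {"linear": [0,0,-0.005],"delta_rot": [0,0,0],"fingers": 255}
    - {"linear": [0,0,-0.015],"delta_rot": [0,0,0],"fingers": 255}
    - {"linear": [0,0,-0.03],"delta_rot": [0,0,0],"fingers": 255}
    - {"linear": [0,0,-0.05],"delta_rot": [0,0,0],"fingers": 255}
    - {"linear": [0,0,-0.07],"delta_rot": [0,0,0],"fingers": 255}
    - {"linear": [0,0,-0.085],"delta_rot": [0,0,0],"fingers": 255}
    - {"linear": [0,0,-0.09],"delta_rot": [0,0,0],"fingers": 255}
    - {"linear": [0,0,-0.09],"delta_rot": [0,0,0],"fingers": 255}

```text
time: 5.1
tool_pos: [0.4717, -0.3042, 0.0992]
tool_rot: [0.001, 0.679, 0.734, 0.0]
contact_force: [-0.2, 0.4, -0.4]
gripper_width: 0.294
```

Run:
```python
from h import *
move([.471,-.2995,.1],4.3)
save(eyes.grab_frame('side'),'side4.png',(220,190,100,100),6)
save(eyes.grab_frame('top'),'top4.png',(330,210,70,60),8)
```

```text
t 5.1 lin [ 0.0047 -0.0004 -0.0008] rot [0.09 0.09 0.15] dist 0.005 tcp [ 0.4717 -0.3042  0.0992] F [-0.2   0.39 -0.38] w 0.294
```

View pics/side4.png

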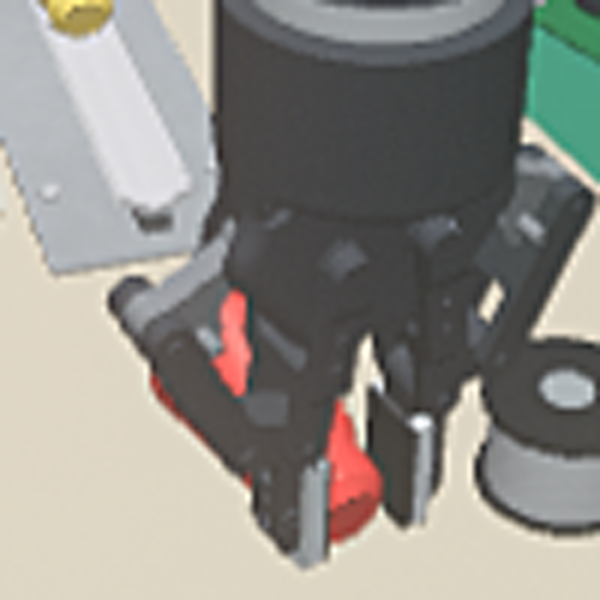

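View pics/top4.png

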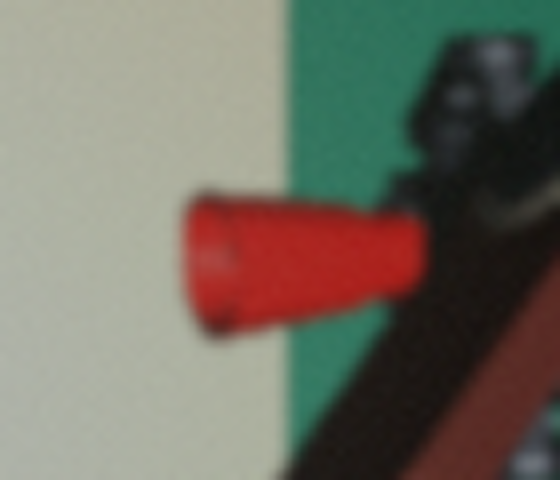

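Run:
```python
from h import *
f=lambda p,o,k:((p[0]+.5)/k-.5+o[0],(p[1]+.5)/k-.5+o[1])
a=f((422,252),(330,210),8);b=f((210,266),(330,210),8)
p,e=tri(a,f((357,512),(220,190),6));print(p,e)
for z in(.105,.109): print(onz('top',a,z))
m=onz('top',b,.117);print(m, m-onz('top',a,.107)); d=m-onz('top',a,.107);print(np.degrees(np.arctan2(-d[0],d[1])),np.linalg.norm(d))
print(proj('side',[.4715,-.3065,.105]))
```

```text
[ 0.47243099 -0.30470376  0.10545958] 0.0032943746283098816
[ 0.47093482 -0.30411922  0.105     ]
[ 0.47097456 -0.30287624  0.109     ]
[ 0.4650173  -0.23395177  0.117     ] [-0.00593739  0.06954596  0.01      ]
4.879716092890095 0.07051165650205148
[278.07126802 276.09464287]
```

Red is held by its foot and level, with its foot about 6 mm above the TCP height. Next I'll carry it above the rail.

Run:
```python
from h import *
move([.5355,-.0035,.10],-8.7)
```

```text
t 5.2 lin [ 0.2939  0.0878 -0.0026] rot [-0.06 -0.05 13.15] dist 0.307 tcp [ 0.4708 -0.3034  0.0972] F [ 0.4   0.04 -0.66] w 0.293
```

>>> apply_moves:
  commands:
    - {"linear": [0.02,0.006,-0.01],"delta_rot": [0,0,1],"fingers": 255}
    - {"linear": [0.06,0.018,-0.02],"delta_rot": [0,0,3],"fingers": 255}
    - {"linear": [0.1,0.03,-0.02],"delta_rot": [0,0,5],"fingers": 255}
    - {"linear": [0.14,0.042,-0.02],"delta_rot": [0,0,7],"fingers": 255}
    - {"linear": [0.18,0.054,-0.02],"delta_rot": [0,0,9],"fingers": 255}
    - {"linear": [0.22,0.066,-0.02],"delta_rot": [0,0,11],"fingers": 255}
    - {"linear": [0.26,0.078,-0.01],"delta_rot": [0,0,13],"fingers": 255}
    - {"linear": [0.285,0.085,-0.005],"delta_rot": [0,0,13.1],"fingers": 255}

```text
time: 6.0
tool_pos: [0.5329, -0.0103, 0.101]
tool_rot: [-0.001, 0.758, 0.652, -0.001]
contact_force: [0.1, -0.4, -0.7]
gripper_width: 0.292
```

>>> apply_moves:
  commands:
    - {"linear": [0.006,0.002,0],"delta_rot": [0,0,0],"fingers": 255}
    - {"linear": [0.009,0.003,0],"delta_rot": [0,0,0],"fingers": 255}
    - {"linear": [0.009,0.003,0],"delta_rot": [0,0,0],"fingers": 255}
    - {"linear": [0.009,0.003,0],"delta_rot": [0,0,0],"fingers": 255}
    - {"linear": [0.009,0.003,0],"delta_rot": [0,0,0],"fingers": 255}
    - {"linear": [0.009,0.003,0],"delta_rot": [0,0,0],"fingers": 255}
    - {"linear": [0.009,0.003,0],"delta_rot": [0,0,0],"fingers": 255}
    - {"linear": [0.009,0.003,0],"delta_rot": [0,0,0],"fingers": 255}

```text
time: 6.8
tool_pos: [0.5382, -0.0048, 0.1031]
tool_rot: [0.0, 0.759, 0.652, 0.0]
contact_force: [0.7, 0.1, -1.2]
gripper_width: 0.292
```

Run:
```python
from h import *
move([.5355,-.0035,.06],-8.7)
save(eyes.grab_frame('side'),'side5.png',(170,120,130,100),6)
save(eyes.grab_frame('top'),'top5.png',(150,160,145,90),5)
```

```text
t 6.8 lin [ 0.0009 -0.0029  0.0431] rot [0.01 0.   0.03] dist 0.043 tcp [ 0.5382 -0.0048  0.1031] F [ 0.68  0.07 -1.21] w 0.292
```

View pics/side5.png

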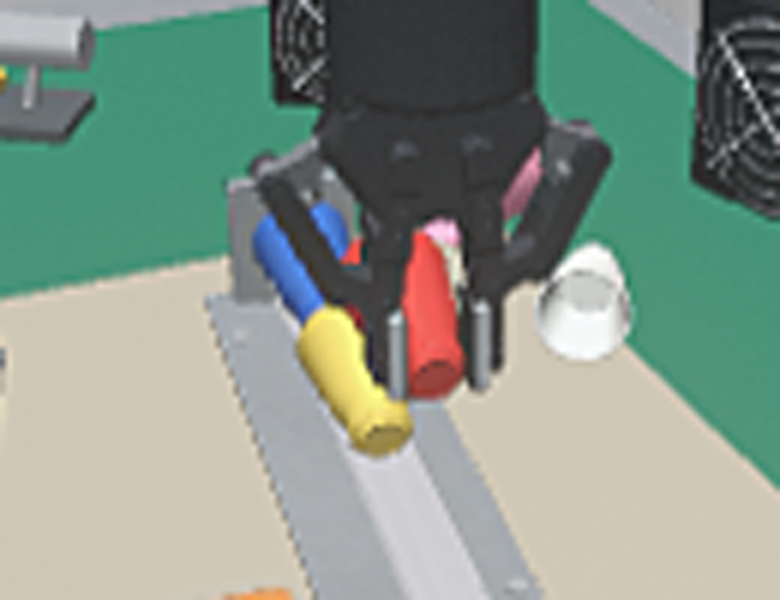

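View pics/top5.png

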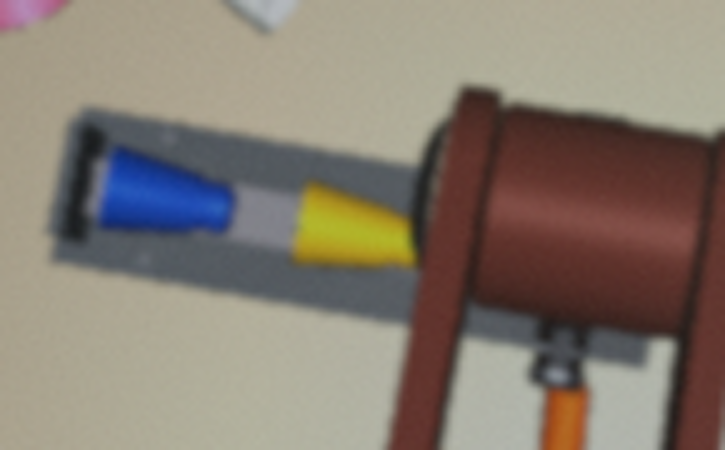

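Run:
```python
from h import *
f=lambda p,o,k:((p[0]+.5)/k-.5+o[0],(p[1]+.5)/k-.5+o[1])
p=onz('side',f((437,378),(170,120),6),.109);print(p, onz('side',f((437,378),(170,120),6),.106))
O=np.array([.5552,.125]);u=np.array([.1515,.9885]);v=np.array([-.9885,.1515])
d=p[:2]-O;print('x',d@u,'lat',d@v)
d=state()['tool_pos'][:2]-O;print('tcp x',d@u,'lat',d@v)
y=onz('side',f((384,436),(170,120),6),.035);d=y[:2]-O;print('yfoot',y,d@u,d@v)
move([.5355,-.0035,.03],-8.7)
```

```text
[ 0.53769094 -0.00788752  0.109     ] [ 0.53977102 -0.00301857  0.106     ]
x -0.13401193862464544 lat -0.0028247579899522662
tcp x -0.13076697253727143 lat -0.0027942773463384527
yfoot [0.54827779 0.07519081 0.035     ] -0.050285102112851886 -0.0007034840403527496
t 6.9 lin [ 0.0008 -0.0028  0.073 ] rot [0.   0.   0.04] dist 0.073 tcp [ 0.5382 -0.0047  0.103 ] F [-0.2   0.65 -0.42] w 0.292
```

>>> apply_moves:
  commands:
    - {"linear": [0,-0.0025,0.015],"delta_rot": [0,0,0],"fingers": 255}
    - {"linear": [0,-0.0025,0.03],"delta_rot": [0,0,0],"fingers": 255}
    - {"linear": [0,-0.0025,0.042],"delta_rot": [0,0,0],"fingers": 255}
    - {"linear": [0,-0.0025,0.052],"delta_rot": [0,0,0],"fingers": 255}
    - {"linear": [0,-0.0025,0.06],"delta_rot": [0,0,0],"fingers": 255}
    - {"linear": [0,-0.0025,0.065],"delta_rot": [0,0,0],"fingers": 255}
    - {"linear": [0,-0.0025,0.068],"delta_rot": [0,0,0],"fingers": 255}
    - {"linear": [0,-0.0025,0.068],"delta_rot": [0,0,0],"fingers": 255}

```text
time: 7.7
tool_pos: [0.5357, -0.0042, 0.0347]
tool_rot: [-0.0, 0.758, 0.652, -0.0]
contact_force: [0.4, 1.0, 0.1]
gripper_width: 0.297
```

Run:
```python
from h import *
move([.5355,-.0035,.03],-8.7)
save(eyes.grab_frame('side'),'side6.png',(180,130,110,100),6)
```

```text
t 7.7 lin [ 0.0007 -0.0003  0.0047] rot [-0.02 -0.    0.05] dist 0.005 tcp [ 0.5357 -0.0042  0.0347] F [0.41 1.02 0.05] w 0.297
```

View pics/side6.png

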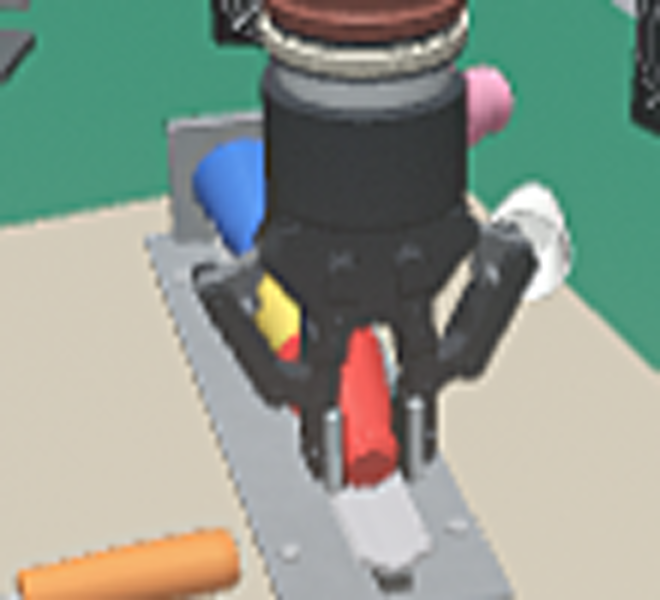

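The cup is centred over the V. I'll lower it gently.

>>> apply_moves:
  commands:
    - {"linear": [0,0,0.001],"delta_rot": [0,0,0],"fingers": 255}
    - {"linear": [0,0,0.002],"delta_rot": [0,0,0],"fingers": 255}
    - {"linear": [0,0,0.003],"delta_rot": [0,0,0],"fingers": 255}
    - {"linear": [0,0,0.004],"delta_rot": [0,0,0],"fingers": 255}
    - {"linear": [0,0,0.005],"delta_rot": [0,0,0],"fingers": 255}
    - {"linear": [0,0,0.005],"delta_rot": [0,0,0],"fingers": 255}
    - {"linear": [0,0,0.005],"delta_rot": [0,0,0],"fingers": 255}
    - {"linear": [0,0,0.005],"delta_rot": [0,0,0],"fingers": 255}

```text
time: 8.55
tool_pos: [0.5359, -0.0043, 0.0302]
tool_rot: [0.0, 0.758, 0.652, 0.0]
contact_force: [0.2, 0.7, 0.5]
gripper_width: 0.293
```

>>> apply_moves:
  commands:
    - {"linear": [0,0,0.001],"delta_rot": [0,0,0],"fingers": 255}
    - {"linear": [0,0,0.001],"delta_rot": [0,0,0],"fingers": 255}
    - {"linear": [0,0,0.0015],"delta_rot": [0,0,0],"fingers": 255}
    - {"linear": [0,0,0.0015],"delta_rot": [0,0,0],"fingers": 255}
    - {"linear": [0,0,0.002],"delta_rot": [0,0,0],"fingers": 255}
    - {"linear": [0,0,0.002],"delta_rot": [0,0,0],"fingers": 255}
    - {"linear": [0,0,0.002],"delta_rot": [0,0,0],"fingers": 255}
    - {"linear": [0,0,0.002],"delta_rot": [0,0,0],"fingers": 255}

```text
time: 9.35
tool_pos: [0.5363, -0.0043, 0.0286]
tool_rot: [0.0, 0.758, 0.652, 0.0]
contact_force: [0.4, -0.6, 5.5]
gripper_width: 0.293
```

Contact is felt at 5.5 N. Releasing slowly.

>>> apply_moves:
  commands:
    - {"linear": [0,0,-0.0005],"delta_rot": [0,0,0],"fingers": 175}
    - {"linear": [0,0,-0.0005],"delta_rot": [0,0,0],"fingers": 170}
    - {"linear": [0,0,-0.0005],"delta_rot": [0,0,0],"fingers": 160}
    - {"linear": [0,0,-0.0005],"delta_rot": [0,0,0],"fingers": 140}
    - {"linear": [0,0,-0.0005],"delta_rot": [0,0,0],"fingers": 110}
    - {"linear": [0,0,-0.0005],"delta_rot": [0,0,0],"fingers": 100}
    - {"linear": [0,0,-0.0005],"delta_rot": [0,0,0],"fingers": 100}
    - {"linear": [0,0,-0.0005],"delta_rot": [0,0,0],"fingers": 100}

```text
time: 10.15
tool_pos: [0.5357, -0.0042, 0.0284]
tool_rot: [-0.0, 0.758, 0.652, -0.0]
contact_force: [-0.2, 0.1, -0.6]
gripper_width: 0.608
```

Run:
```python
from h import *
move([.5355,-.0035,.10],-8.7)
save(eyes.grab_frame('side'),'side7.png',(180,130,110,100),6)
```

```text
t 10.15 lin [ 0.0007 -0.0003 -0.0716] rot [-0.01  0.    0.05] dist 0.072 tcp [ 0.5357 -0.0042  0.0284] F [-0.17  0.06 -0.63] w 0.608
```

View pics/side7.png

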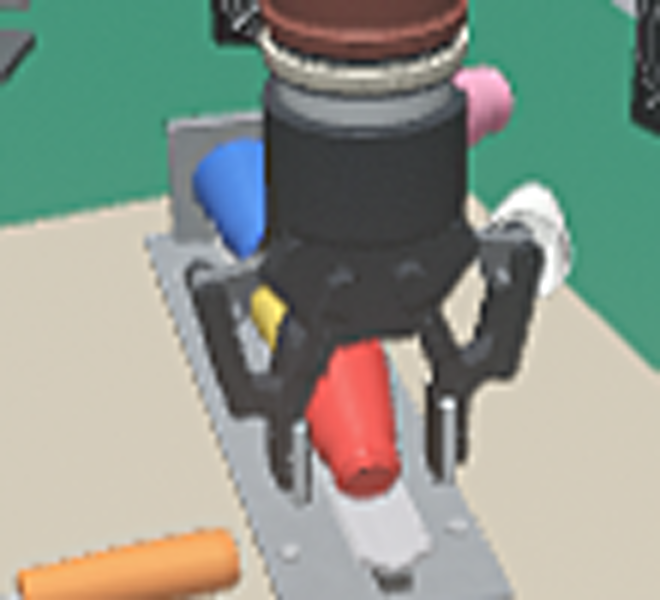

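Red lies in the rail, with its foot at crop (366,475), and the fingers are clear of it. I'll back off along the rail, close the fingers and tilt 10° to match the foot face.

>>> apply_moves:
  commands:
    - {"linear": [-0.01,0,-0.001],"delta_rot": [0,0,0],"fingers": 100}
    - {"linear": [-0.02,0,-0.002],"delta_rot": [0,0,0],"fingers": 100}
    - {"linear": [-0.03,0,-0.003],"delta_rot": [0,0,0],"fingers": 100}
    - {"linear": [-0.04,0,-0.003],"delta_rot": [0,3,0],"fingers": 255}
    - {"linear": [-0.042,0,-0.003],"delta_rot": [0,6,0],"fingers": 255}
    - {"linear": [-0.042,0,-0.003],"delta_rot": [0,10,0],"fingers": 255}
    - {"linear": [-0.042,0,-0.003],"delta_rot": [0,10,0],"fingers": 255}
    - {"linear": [-0.042,0,-0.003],"delta_rot": [0,10,0],"fingers": 255}

```text
time: 11.0
tool_pos: [0.5293, -0.0466, 0.0315]
tool_rot: [-0.056, 0.756, 0.649, 0.066]
contact_force: [-0.6, 0.4, -0.0]
gripper_width: 0.0
```

```bash
cat >> h.py <<'E'
O=np.array([.5552,.125]);U=np.array([.1515,.9885]);V=np.array([-.9885,.1515])
def tx(p): d=np.array(p)[:2]-O; return np.round([d@U,d@V,p[2]],4)
E
python3 - <<'E'
from h import *
s=state();print(s['time'],tx(s['tool_pos']),s['contact_force'],s['gripper_width'],R.from_quat(s['tool_rot'][[1,2,3,0]]).as_matrix()[:,2])
save(eyes.grab_frame('side'),'side8.png',(180,130,110,100),6)
save(eyes.grab_frame('top'),'top8.png',(150,160,145,90),5)
E
```

```text
11.0 [-0.1736 -0.0004  0.0315] [-0.58991317  0.40125001 -0.01970562] 0.0001643411715254115 [ 0.02611666  0.17041847 -0.98502562]
```

View pics/side8.png

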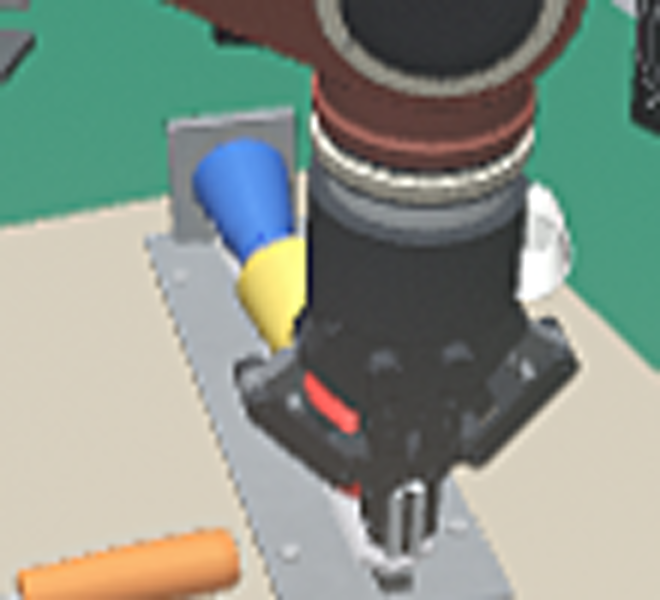

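View pics/top8.png

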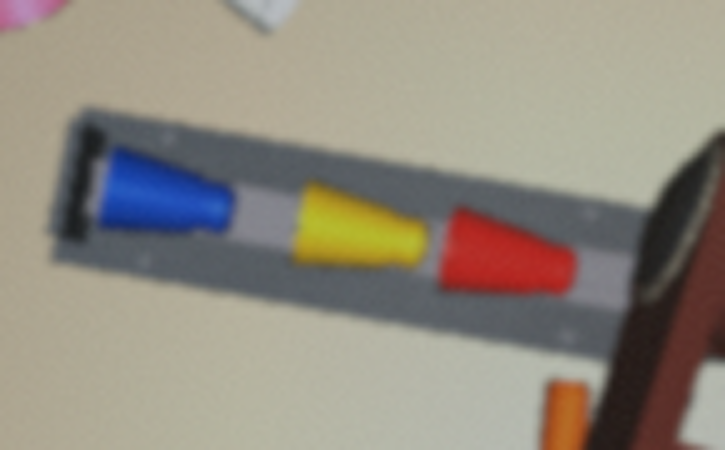

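All three are in line: blue foot at (232,210), yellow at (427,240), red at (575,270) in the crop. Now I'll push along the rail.

>>> apply_moves:
  commands:
    - {"linear": [0.0035,0,0.0016],"delta_rot": [0,0,0],"fingers": 255}
    - {"linear": [0.0075,0,0.0034],"delta_rot": [0,0,0],"fingers": 255}
    - {"linear": [0.0114,0,0.0046],"delta_rot": [0,0,0],"fingers": 255}
    - {"linear": [0.0154,0,0.0053],"delta_rot": [0,0,0],"fingers": 255}
    - {"linear": [0.0193,0,0.006],"delta_rot": [0,0,0],"fingers": 255}
    - {"linear": [0.0232,0,0.0067],"delta_rot": [0,0,0],"fingers": 255}
    - {"linear": [0.0272,0,0.0073],"delta_rot": [0,0,0],"fingers": 255}
    - {"linear": [0.0311,0,0.008],"delta_rot": [0,0,0],"fingers": 255}

```text
time: 11.9
tool_pos: [0.5344, -0.0138, 0.0291]
tool_rot: [-0.057, 0.756, 0.649, 0.066]
contact_force: [-0.6, -0.0, 0.5]
gripper_width: -0.004
```

>>> apply_moves:
  commands:
    - {"linear": [0.003,0,0.0005],"delta_rot": [0,0,0],"fingers": 255}
    - {"linear": [0.006,0,0.001],"delta_rot": [0,0,0],"fingers": 255}
    - {"linear": [0.009,0,0.0016],"delta_rot": [0,0,0],"fingers": 255}
    - {"linear": [0.012,0,0.0021],"delta_rot": [0,0,0],"fingers": 255}
    - {"linear": [0.015,0,0.0026],"delta_rot": [0,0,0],"fingers": 255}
    - {"linear": [0.018,0,0.0032],"delta_rot": [0,0,0],"fingers": 255}
    - {"linear": [0.021,0,0.0037],"delta_rot": [0,0,0],"fingers": 255}
    - {"linear": [0.024,0,0.0042],"delta_rot": [0,0,0],"fingers": 255}

```text
time: 12.7
tool_pos: [0.538, 0.0102, 0.0291]
tool_rot: [-0.057, 0.756, 0.649, 0.066]
contact_force: [-0.7, -0.9, 1.4]
gripper_width: 0.0
```

```bash
cat > look.py <<'E'
from h import *
import sys
k=sys.argv[1]
s=state();print(round(s['time'],2),tx(s['tool_pos']),'F',s['contact_force'].round(1))
a=cv2.resize(eyes.grab_frame('top')[170:250,150:295],None,fx=4,fy=4,interpolation=cv2.INTER_CUBIC)
b=cv2.resize(eyes.grab_frame('side')[135:235,185:290],None,fx=2.8,fy=2.8,interpolation=cv2.INTER_CUBIC)
w=580; c=np.zeros((600,w,3),np.uint8); c[:320,:580]=a; c[320:600,:b.shape[1]]=b
save(c,'L%s.png'%k)
E
python3 look.py 9
```

```text
12.7 [-0.1161 -0.0004  0.0291] F [-0.7 -0.9  1.4]
```

View pics/L9.png

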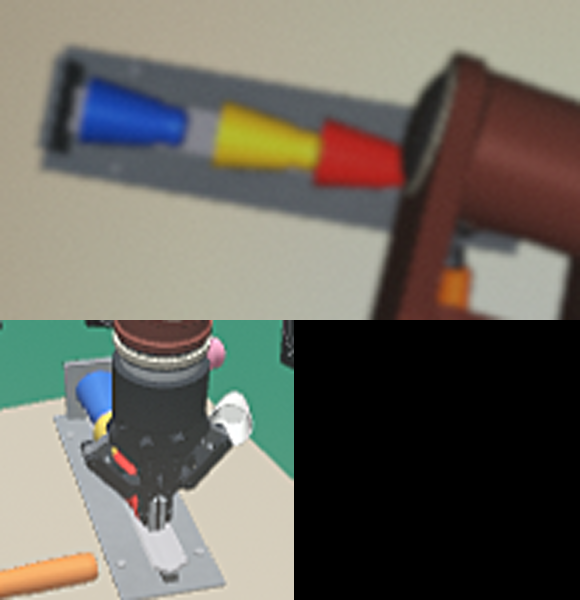

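Red is moving straight and is about to take in the yellow foot. The force is around 1 N, so I'll continue.

>>> apply_moves:
  commands:
    - {"linear": [0.003,0,0.0005],"delta_rot": [0,0,0],"fingers": 255}
    - {"linear": [0.006,0,0.001],"delta_rot": [0,0,0],"fingers": 255}
    - {"linear": [0.009,0,0.0016],"delta_rot": [0,0,0],"fingers": 255}
    - {"linear": [0.012,0,0.0021],"delta_rot": [0,0,0],"fingers": 255}
    - {"linear": [0.015,0,0.0026],"delta_rot": [0,0,0],"fingers": 255}
    - {"linear": [0.018,0,0.0032],"delta_rot": [0,0,0],"fingers": 255}
    - {"linear": [0.021,0,0.0037],"delta_rot": [0,0,0],"fingers": 255}
    - {"linear": [0.024,0,0.0042],"delta_rot": [0,0,0],"fingers": 255}

```text
time: 13.6
tool_pos: [0.5416, 0.0343, 0.0291]
tool_rot: [-0.057, 0.756, 0.649, 0.066]
contact_force: [-0.4, -1.3, -0.4]
gripper_width: 0.001
```

>>> apply_moves:
  commands:
    - {"linear": [0.003,0,0.0005],"delta_rot": [0,0,0],"fingers": 255}
    - {"linear": [0.006,0,0.001],"delta_rot": [0,0,0],"fingers": 255}
    - {"linear": [0.009,0,0.0016],"delta_rot": [0,0,0],"fingers": 255}
    - {"linear": [0.012,0,0.0021],"delta_rot": [0,0,0],"fingers": 255}
    - {"linear": [0.015,0,0.0026],"delta_rot": [0,0,0],"fingers": 255}
    - {"linear": [0.018,0,0.0032],"delta_rot": [0,0,0],"fingers": 255}
    - {"linear": [0.021,0,0.0037],"delta_rot": [0,0,0],"fingers": 255}
    - {"linear": [0.024,0,0.0042],"delta_rot": [0,0,0],"fingers": 255}

```text
time: 14.4
tool_pos: [0.5453, 0.0585, 0.0291]
tool_rot: [-0.057, 0.756, 0.649, 0.066]
contact_force: [0.4, -0.3, -0.1]
gripper_width: -0.001
```

```bash
python3 look.py 10
```

```text
14.4 [-0.0673 -0.0003  0.0291] F [ 0.4 -0.3 -0.1]
```

View pics/L10.png

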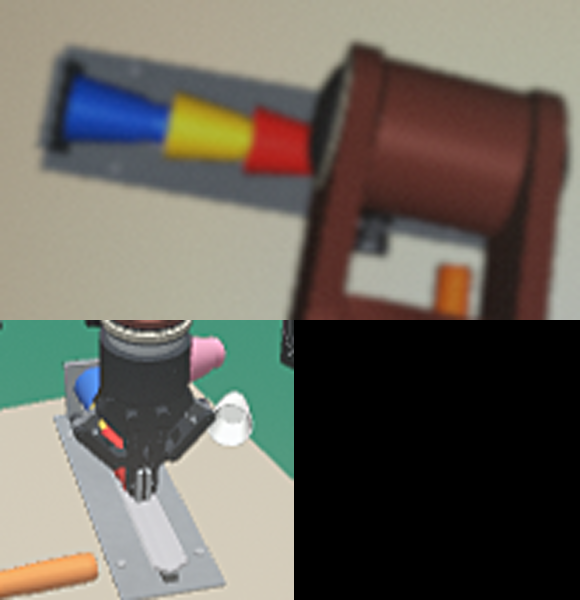

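Blue is now close to the plate and the cups are nesting in line. Continuing.

>>> apply_moves:
  commands:
    - {"linear": [0.003,0,0.0005],"delta_rot": [0,0,0],"fingers": 255}
    - {"linear": [0.006,0,0.001],"delta_rot": [0,0,0],"fingers": 255}
    - {"linear": [0.009,0,0.0016],"delta_rot": [0,0,0],"fingers": 255}
    - {"linear": [0.012,0,0.0021],"delta_rot": [0,0,0],"fingers": 255}
    - {"linear": [0.015,0,0.0026],"delta_rot": [0,0,0],"fingers": 255}
    - {"linear": [0.018,0,0.0032],"delta_rot": [0,0,0],"fingers": 255}
    - {"linear": [0.021,0,0.0037],"delta_rot": [0,0,0],"fingers": 255}
    - {"linear": [0.024,0,0.0042],"delta_rot": [0,0,0],"fingers": 255}

```text
time: 15.3
tool_pos: [0.5489, 0.0826, 0.0291]
tool_rot: [-0.057, 0.756, 0.649, 0.066]
contact_force: [0.9, -2.0, 0.5]
gripper_width: -0.003
```

>>> apply_moves:
  commands:
    - {"linear": [0.002,0,0.0004],"delta_rot": [0,0,0],"fingers": 255}
    - {"linear": [0.004,0,0.0007],"delta_rot": [0,0,0],"fingers": 255}
    - {"linear": [0.006,0,0.0011],"delta_rot": [0,0,0],"fingers": 255}
    - {"linear": [0.008,0,0.0014],"delta_rot": [0,0,0],"fingers": 255}
    - {"linear": [0.01,0,0.0018],"delta_rot": [0,0,0],"fingers": 255}
    - {"linear": [0.012,0,0.0021],"delta_rot": [0,0,0],"fingers": 255}
    - {"linear": [0.014,0,0.0025],"delta_rot": [0,0,0],"fingers": 255}
    - {"linear": [0.016,0,0.0028],"delta_rot": [0,0,0],"fingers": 255}

```text
time: 16.1
tool_pos: [0.5513, 0.0985, 0.0291]
tool_rot: [-0.057, 0.756, 0.649, 0.066]
contact_force: [-0.6, -2.7, 0.5]
gripper_width: -0.001
```

```bash
python3 look.py 11
```

```text
16.1 [-0.0268 -0.0002  0.0291] F [-0.6 -2.7  0.5]
```

View pics/L11.png

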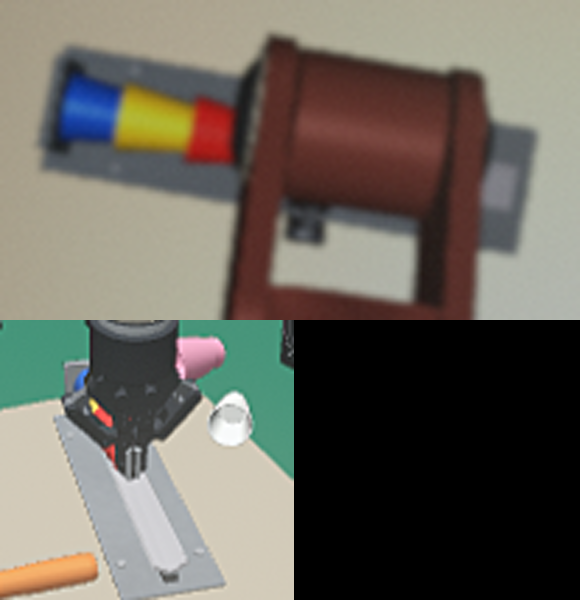

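>>> apply_moves:
  commands:
    - {"linear": [0.002,0,0.0004],"delta_rot": [0,0,0],"fingers": 255}
    - {"linear": [0.004,0,0.0007],"delta_rot": [0,0,0],"fingers": 255}
    - {"linear": [0.006,0,0.0011],"delta_rot": [0,0,0],"fingers": 255}
    - {"linear": [0.008,0,0.0014],"delta_rot": [0,0,0],"fingers": 255}
    - {"linear": [0.01,0,0.0018],"delta_rot": [0,0,0],"fingers": 255}
    - {"linear": [0.012,0,0.0021],"delta_rot": [0,0,0],"fingers": 255}
    - {"linear": [0.014,0,0.0025],"delta_rot": [0,0,0],"fingers": 255}
    - {"linear": [0.016,0,0.0028],"delta_rot": [0,0,0],"fingers": 255}

```text
time: 17.0
tool_pos: [0.5538, 0.1146, 0.0291]
tool_rot: [-0.057, 0.756, 0.649, 0.066]
contact_force: [0.0, -1.8, 0.1]
gripper_width: 0.001
```

>>> apply_moves:
  commands:
    - {"linear": [0.0015,0,0.0003],"delta_rot": [0,0,0],"fingers": 255}
    - {"linear": [0.003,0,0.0005],"delta_rot": [0,0,0],"fingers": 255}
    - {"linear": [0.0045,0,0.0008],"delta_rot": [0,0,0],"fingers": 255}
    - {"linear": [0.006,0,0.0011],"delta_rot": [0,0,0],"fingers": 255}
    - {"linear": [0.0075,0,0.0013],"delta_rot": [0,0,0],"fingers": 255}
    - {"linear": [0.009,0,0.0016],"delta_rot": [0,0,0],"fingers": 255}
    - {"linear": [0.0105,0,0.0018],"delta_rot": [0,0,0],"fingers": 255}
    - {"linear": [0.011,0,0.0019],"delta_rot": [0,0,0],"fingers": 255}

```text
time: 17.8
tool_pos: [0.5555, 0.1256, 0.0292]
tool_rot: [-0.057, 0.755, 0.649, 0.066]
contact_force: [0.2, -2.0, 0.6]
gripper_width: 0.002
```

```bash
python3 look.py 12
```

```text
17.8 [ 0.0006 -0.0002  0.0292] F [ 0.2 -2.   0.6]
```

View pics/L12.png

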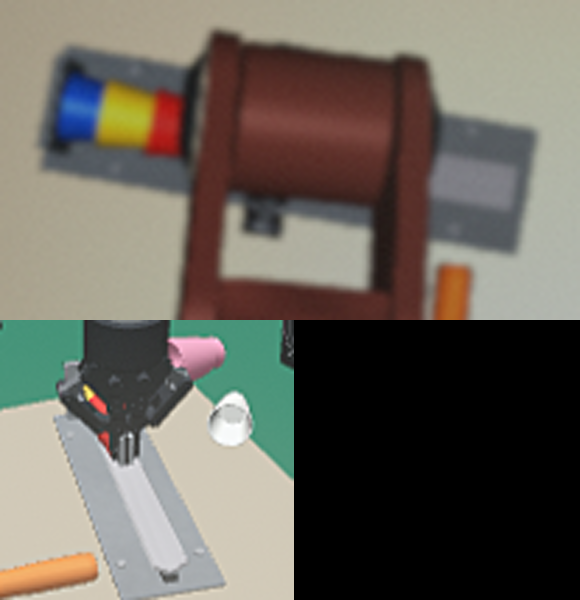

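Blue's visible band is about 27 mm and yellow's about 36 mm, so roughly 11 mm remains. I'll go slower and watch the force.

>>> apply_moves:
  commands:
    - {"linear": [0.001,0,0.0002],"delta_rot": [0,0,0],"fingers": 255}
    - {"linear": [0.002,0,0.0004],"delta_rot": [0,0,0],"fingers": 255}
    - {"linear": [0.003,0,0.0005],"delta_rot": [0,0,0],"fingers": 255}
    - {"linear": [0.004,0,0.0007],"delta_rot": [0,0,0],"fingers": 255}
    - {"linear": [0.005,0,0.0009],"delta_rot": [0,0,0],"fingers": 255}
    - {"linear": [0.006,0,0.0011],"delta_rot": [0,0,0],"fingers": 255}
    - {"linear": [0.007,0,0.0012],"delta_rot": [0,0,0],"fingers": 255}
    - {"linear": [0.007,0,0.0012],"delta_rot": [0,0,0],"fingers": 255}

```text
time: 18.7
tool_pos: [0.5565, 0.1325, 0.0292]
tool_rot: [-0.057, 0.755, 0.649, 0.066]
contact_force: [-0.9, -2.8, 0.8]
gripper_width: -0.004
```

>>> apply_moves:
  commands:
    - {"linear": [0.0005,0,0.0001],"delta_rot": [0,0,0],"fingers": 255}
    - {"linear": [0.001,0,0.0002],"delta_rot": [0,0,0],"fingers": 255}
    - {"linear": [0.0015,0,0.0003],"delta_rot": [0,0,0],"fingers": 255}
    - {"linear": [0.002,0,0.0004],"delta_rot": [0,0,0],"fingers": 255}
    - {"linear": [0.0025,0,0.0004],"delta_rot": [0,0,0],"fingers": 255}
    - {"linear": [0.003,0,0.0005],"delta_rot": [0,0,0],"fingers": 255}
    - {"linear": [0.003,0,0.0005],"delta_rot": [0,0,0],"fingers": 255}
    - {"linear": [0.003,0,0.0005],"delta_rot": [0,0,0],"fingers": 255}

```text
time: 19.5
tool_pos: [0.5568, 0.133, 0.0291]
tool_rot: [-0.055, 0.756, 0.65, 0.064]
contact_force: [-2.6, -12.2, 3.2]
gripper_width: -0.003
```

The force has risen to 12 N and motion stopped at rail x of about 8 mm. I'll check the picture.

```bash
python3 look.py 13
```

```text
19.5 [ 0.0081 -0.0004  0.0291] F [ -2.6 -12.2   3.2]
```

View pics/L13.png

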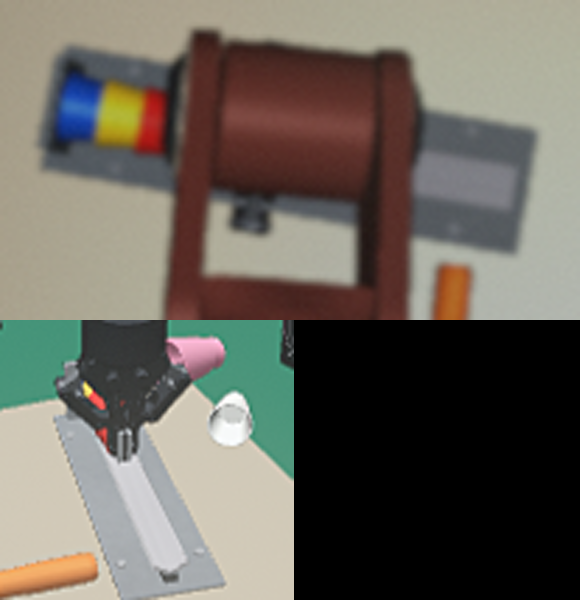

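>>> apply_moves:
  commands:
    - {"linear": [0.0003,0,0],"delta_rot": [0,0,0],"fingers": 255}
    - {"linear": [0.0006,0,0.0001],"delta_rot": [0,0,0],"fingers": 255}
    - {"linear": [0.0009,0,0.0001],"delta_rot": [0,0,0],"fingers": 255}
    - {"linear": [0.0012,0,0.0002],"delta_rot": [0,0,0],"fingers": 255}
    - {"linear": [0.0012,0,0.0002],"delta_rot": [0,0,0],"fingers": 255}
    - {"linear": [0.0012,0,0.0002],"delta_rot": [0,0,0],"fingers": 255}
    - {"linear": [0.0012,0,0.0002],"delta_rot": [0,0,0],"fingers": 255}
    - {"linear": [0.0012,0,0.0002],"delta_rot": [0,0,0],"fingers": 255}

```text
time: 20.4
tool_pos: [0.5569, 0.1331, 0.029]
tool_rot: [-0.054, 0.755, 0.65, 0.063]
contact_force: [-2.7, -15.8, 2.4]
gripper_width: -0.0
```

It's a firm stop at 16 N with no further motion. I'll back off to see the stack clearly.

>>> apply_moves:
  commands:
    - {"linear": [-0.004,0,-0.0007],"delta_rot": [0,0,0],"fingers": 255}
    - {"linear": [-0.012,0,-0.0021],"delta_rot": [0,0,0],"fingers": 255}
    - {"linear": [-0.03,0,-0.0053],"delta_rot": [0,0,0],"fingers": 255}
    - {"linear": [-0.06,0,-0.012],"delta_rot": [0,0,0],"fingers": 255}
    - {"linear": [-0.1,0,-0.02],"delta_rot": [0,0,0],"fingers": 255}
    - {"linear": [-0.14,0,-0.03],"delta_rot": [0,0,0],"fingers": 255}
    - {"linear": [-0.18,0,-0.04],"delta_rot": [0,0,0],"fingers": 255}
    - {"linear": [-0.18,0,-0.04],"delta_rot": [0,0,0],"fingers": 255}

```text
time: 21.2
tool_pos: [0.5298, -0.049, 0.0382]
tool_rot: [-0.056, 0.757, 0.647, 0.067]
contact_force: [-0.5, 0.5, 0.4]
gripper_width: 0.001
```

Run:
```python
from h import *
s=state();print(s['time'],tx(s['tool_pos']))
t=eyes.grab_frame('top');np.save('t14.npy',t)
save(t,'t14.png',(155,175,80,50),10)
d=eyes.grab_frame('side');np.save('s14.npy',d);save(d,'s14.png',(190,140,80,70),8)
```

```text
21.2 [-0.1759 -0.0013  0.0382]
```

View pics/t14.png

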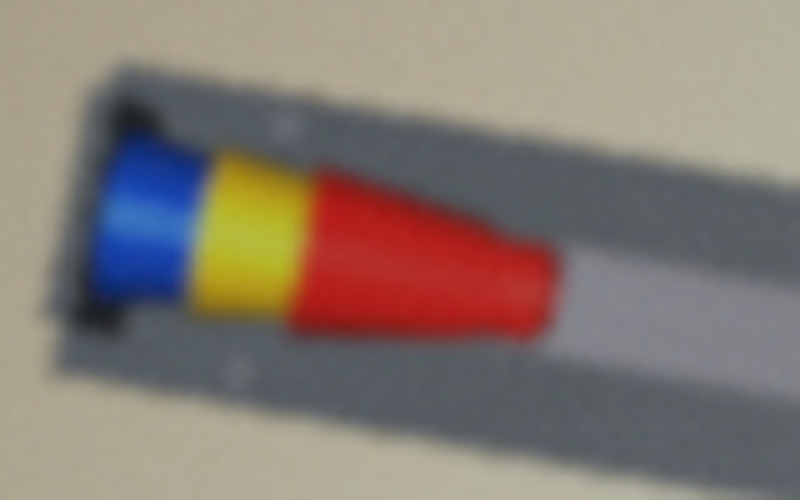

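View pics/s14.png

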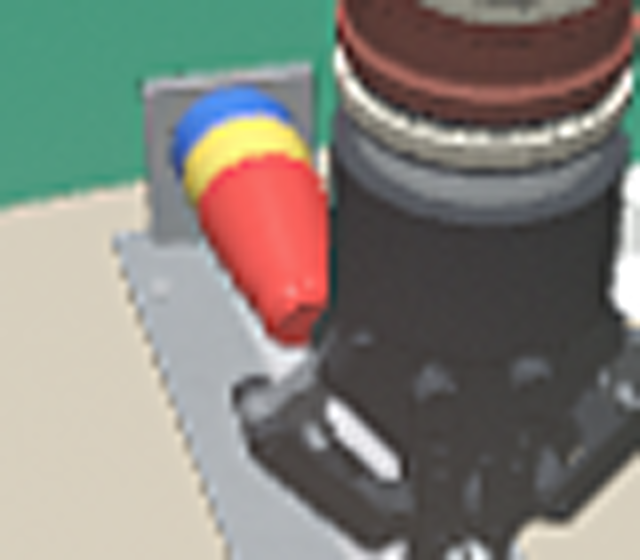

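The stack is nested and in line: blue (150,220), yellow (255,240), red (430,270) in the top crop. I'll measure the spacings accurately.

Run:
```python
from h import *
from scipy.ndimage import map_coordinates
t=np.load('t14.npy').astype(float); t0=np.load('top0.npy').astype(float)
a=12*0
zt=.066
def line(im,off,z0=.060):
    xs=np.arange(-.02,.150,.0005); pts=[]
    for x in xs:
        P=O+x*U+off*V; pts.append(proj('top',[P[0],P[1],z0]))
    pts=np.array(pts)
    return xs,np.array([map_coordinates(im[...,c],[pts[:,1],pts[:,0]],order=1) for c in range(3)]).T
for off in(-.008,-.004,0,.004,.008):
    xs,c=line(t,off)
    by=c[:,2]-(c[:,0]+c[:,1])/2   # blue-yellow
    rg=c[:,1]-c[:,0]*0.5      # yellow-red: G drops
    def cross(v,lo,hi,s):
        m=(xs>=lo)&(xs<=hi); x=xs[m];w=v[m]; th=(w.max()+w.min())/2; i=np.where(np.diff(np.sign(w-th)))[0]; return [round(x[k]+.00025,4) for k in i]
    print(off,'b/y',cross(by,.08,.13,1),'y/r',cross(rg,.06,.11,1),'foot',cross(c[:,0]-c[:,2],.0,.05,1),'blue end',cross(by,.12,.15,1))
```

```text
-0.008 b/y [np.float64(0.1143)] y/r [np.float64(0.0858)] foot [np.float64(0.0188)] blue end [np.float64(0.1413)]
-0.004 b/y [np.float64(0.1143)] y/r [np.float64(0.0853)] foot [np.float64(0.0178)] blue end [np.float64(0.1413)]
0 b/y [np.float64(0.1138)] y/r [np.float64(0.0858)] foot [np.float64(0.0173)] blue end [np.float64(0.1418)]
0.004 b/y [np.float64(0.1138)] y/r [np.float64(0.0858)] foot [np.float64(0.0173)] blue end [np.float64(0.1418)]
0.008 b/y [np.float64(0.1138)] y/r [np.float64(0.0853)] foot [np.float64(0.0183)] blue end [np.float64(0.1413)]
```

Run:
```python
from h import *
def pt(x,y,z): P=O+x*U+y*V; return np.array([P[0],P[1],z])
def rim_apex(n,foot,s,r,pitch):
    # point of circle (axial s, radius r) farthest along image direction perpendicular to axis facing the camera, in plane of axis & camera
    a=np.array([*(U*np.cos(pitch)),np.sin(pitch)]); c=foot+s*a
    K,Rm,t=cam(n); d=t-c; d-=a*(d@a); d/=np.linalg.norm(d); return proj(n,c+r*d)
p=np.radians(10); a=np.array([*(U*np.cos(p)),np.sin(p)])
o=dict(side=(190,140,8),top=(155,175,10))
for n in('top','side'):
    q=lambda uv:np.round([(uv[0]-o[n][0]+.5)*o[n][2]-.5,(uv[1]-o[n][1]+.5)*o[n][2]-.5],1)
    for gap in(.025,.0275):
        f=pt(.0205,0,.033)
        print(n,gap,'foot',q(proj(n,f)),'footedge',q(rim_apex(n,f,0.0045,.014,p)),'rims r,y,b',[list(q(rim_apex(n,f+k*gap*a,.07,.024,p))) for k in range(3)])
```

```text
top 0.025 foot [553.1 298.2] footedge [539.3 295.6] rims r,y,b [[np.float64(297.5), np.float64(250.1)], [np.float64(203.3), np.float64(232.3)], [np.float64(108.4), np.float64(214.5)]]
top 0.0275 foot [553.1 298.2] footedge [539.3 295.6] rims r,y,b [[np.float64(297.5), np.float64(250.1)], [np.float64(193.8), np.float64(230.6)], [np.float64(89.4), np.float64(210.9)]]
side 0.025 foot [301.7 323.6] footedge [288.2 286. ] rims r,y,b [[np.float64(240.1), np.float64(152.7)], [np.float64(225.7), np.float64(112.6)], [np.float64(211.7), np.float64(73.8)]]
side 0.0275 foot [301.7 323.6] footedge [288.2 286. ] rims r,y,b [[np.float64(240.1), np.float64(152.7)], [np.float64(224.3), np.float64(108.7)], [np.float64(209.0), np.float64(66.2)]]
```

Run:
```python
from h import *
def pt(x,y,z): P=O+x*U+y*V; return np.array([P[0],P[1],z])
ax=lambda p:np.array([*(U*np.cos(p)),np.sin(p)])
def apex(n,c,a,r):
    K,Rm,t=cam(n); d=t-c; d-=a*(d@a); d/=np.linalg.norm(d); return proj(n,c+r*d)
o=dict(side=(190,140,8),top=(155,175,10))
print('measured top 304 203 99 ; side rows 157(at x262) 120(243) 88(238)')
for gap in(.025,.0275):
  for pit in((10,10,10),(10,8,6),(10,7,4),(9,6,3)):
    P=np.radians(pit); f=pt(.0205,0,.033); fs=[f]
    for k in range(2): fs.append(fs[-1]+gap*ax(P[k]))
    out=[]
    for n in('top','side'):
        for k in range(3):
            uv=apex(n,fs[k]+.07*ax(P[k]),ax(P[k]),.024)
            out.append(tuple(float(x) for x in np.round([(uv[0]-o[n][0]+.5)*o[n][2]-.5,(uv[1]-o[n][1]+.5)*o[n][2]-.5])))
    print(gap,pit,out)
```

```text
measured top 304 203 99 ; side rows 157(at x262) 120(243) 88(238)
0.025 (10, 10, 10) [(297.0, 250.0), (203.0, 232.0), (108.0, 215.0), (240.0, 153.0), (226.0, 113.0), (212.0, 74.0)]
0.025 (10, 8, 6) [(297.0, 250.0), (201.0, 232.0), (104.0, 215.0), (240.0, 153.0), (225.0, 117.0), (209.0, 86.0)]
0.025 (10, 7, 4) [(297.0, 250.0), (199.0, 232.0), (102.0, 215.0), (240.0, 153.0), (224.0, 120.0), (208.0, 92.0)]
0.025 (9, 6, 3) [(296.0, 250.0), (198.0, 232.0), (102.0, 215.0), (240.0, 155.0), (223.0, 123.0), (208.0, 96.0)]
0.0275 (10, 10, 10) [(297.0, 250.0), (194.0, 231.0), (89.0, 211.0), (240.0, 153.0), (224.0, 109.0), (209.0, 66.0)]
0.0275 (10, 8, 6) [(297.0, 250.0), (191.0, 231.0), (85.0, 211.0), (240.0, 153.0), (223.0, 113.0), (207.0, 78.0)]
0.0275 (10, 7, 4) [(297.0, 250.0), (190.0, 231.0), (83.0, 212.0), (240.0, 153.0), (223.0, 116.0), (206.0, 84.0)]
0.0275 (9, 6, 3) [(296.0, 250.0), (189.0, 231.0), (83.0, 212.0), (240.0, 155.0), (222.0, 119.0), (205.0, 89.0)]
```

The spacing is ambiguous at the 1–2 mm level: the top view reads about 27 mm against 25 nominal, while the side view fits 25 with a slight droop. I'll make a second careful push to see whether anything still gives.

>>> apply_moves:
  commands:
    - {"linear": [0.02,0,0.008],"delta_rot": [0,0,0],"fingers": 255}
    - {"linear": [0.05,0,0.015],"delta_rot": [0,0,0],"fingers": 255}
    - {"linear": [0.08,0,0.022],"delta_rot": [0,0,0],"fingers": 255}
    - {"linear": [0.11,0,0.028],"delta_rot": [0,0,0],"fingers": 255}
    - {"linear": [0.13,0,0.032],"delta_rot": [0,0,0],"fingers": 255}
    - {"linear": [0.14,0,0.0335],"delta_rot": [0,0,0],"fingers": 255}
    - {"linear": [0.145,0,0.0345],"delta_rot": [0,0,0],"fingers": 255}
    - {"linear": [0.145,0,0.0345],"delta_rot": [0,0,0],"fingers": 255}

```text
time: 22.1
tool_pos: [0.5517, 0.1023, 0.0285]
tool_rot: [-0.057, 0.755, 0.65, 0.066]
contact_force: [-0.7, 0.6, 0.4]
gripper_width: -0.0
```

Run:
```python
from h import *
s=state();print(s['time'],tx(s['tool_pos']),s['contact_force'].round(1),R.from_quat(s['tool_rot'][[1,2,3,0]]).as_matrix()[:,2].round(3))
```

```text
22.1 [-0.0229  0.0001  0.0285] [-0.7  0.6  0.4] [ 0.026  0.172 -0.985]
```

>>> apply_moves:
  commands:
    - {"linear": [0.008,0,0.0014],"delta_rot": [0,0,0],"fingers": 255}
    - {"linear": [0.016,0,0.0028],"delta_rot": [0,0,0],"fingers": 255}
    - {"linear": [0.022,0,0.0039],"delta_rot": [0,0,0],"fingers": 255}
    - {"linear": [0.026,0,0.0046],"delta_rot": [0,0,0],"fingers": 255}
    - {"linear": [0.028,0,0.0049],"delta_rot": [0,0,0],"fingers": 255}
    - {"linear": [0.029,0,0.0051],"delta_rot": [0,0,0],"fingers": 255}
    - {"linear": [0.03,0,0.0053],"delta_rot": [0,0,0],"fingers": 255}
    - {"linear": [0.031,0,0.0055],"delta_rot": [0,0,0],"fingers": 255}

```text
time: 22.9
tool_pos: [0.5565, 0.1326, 0.0285]
tool_rot: [-0.057, 0.756, 0.649, 0.066]
contact_force: [-0.9, -2.9, 0.0]
gripper_width: 0.005
```

>>> apply_moves:
  commands:
    - {"linear": [0.0005,0,0.0001],"delta_rot": [0,0,0],"fingers": 255}
    - {"linear": [0.001,0,0.0002],"delta_rot": [0,0,0],"fingers": 255}
    - {"linear": [0.0015,0,0.0003],"delta_rot": [0,0,0],"fingers": 255}
    - {"linear": [0.002,0,0.0004],"delta_rot": [0,0,0],"fingers": 255}
    - {"linear": [0.0025,0,0.0004],"delta_rot": [0,0,0],"fingers": 255}
    - {"linear": [0.003,0,0.0005],"delta_rot": [0,0,0],"fingers": 255}
    - {"linear": [0.003,0,0.0005],"delta_rot": [0,0,0],"fingers": 255}
    - {"linear": [0.003,0,0.0005],"delta_rot": [0,0,0],"fingers": 255}

```text
time: 23.7
tool_pos: [0.5568, 0.133, 0.0284]
tool_rot: [-0.055, 0.756, 0.65, 0.064]
contact_force: [-3.0, -11.7, 2.0]
gripper_width: 0.005
```

>>> apply_moves:
  commands:
    - {"linear": [0.0005,0,0.0001],"delta_rot": [0,0,0],"fingers": 255}
    - {"linear": [0.001,0,0.0002],"delta_rot": [0,0,0],"fingers": 255}
    - {"linear": [0.0015,0,0.0003],"delta_rot": [0,0,0],"fingers": 255}
    - {"linear": [0.002,0,0.0004],"delta_rot": [0,0,0],"fingers": 255}
    - {"linear": [0.0025,0,0.0004],"delta_rot": [0,0,0],"fingers": 255}
    - {"linear": [0.0025,0,0.0004],"delta_rot": [0,0,0],"fingers": 255}
    - {"linear": [0.0025,0,0.0004],"delta_rot": [0,0,0],"fingers": 255}
    - {"linear": [0.0025,0,0.0004],"delta_rot": [0,0,0],"fingers": 255}

```text
time: 24.5
tool_pos: [0.557, 0.1333, 0.0283]
tool_rot: [-0.054, 0.755, 0.65, 0.062]
contact_force: [-5.0, -20.2, 5.2]
gripper_width: 0.003
```

It's a solid, repeatable stop: 21 N, only 0.3 mm more, and the same place as before. I'll retreat, rise and take final pictures.

>>> apply_moves:
  commands:
    - {"linear": [-0.004,0,-0.0007],"delta_rot": [0,0,0],"fingers": 255}
    - {"linear": [-0.01,0,-0.0018],"delta_rot": [0,0,0],"fingers": 255}
    - {"linear": [-0.03,0,-0.0053],"delta_rot": [0,0,0],"fingers": 255}
    - {"linear": [-0.06,0,-0.015],"delta_rot": [0,0,0],"fingers": 255}
    - {"linear": [-0.09,0,-0.05],"delta_rot": [0,0,0],"fingers": 255}
    - {"linear": [-0.12,0,-0.09],"delta_rot": [0,0,0],"fingers": 255}
    - {"linear": [-0.15,0,-0.13],"delta_rot": [0,0,0],"fingers": 255}
    - {"linear": [-0.18,0,-0.16],"delta_rot": [0,0,0],"fingers": 255}

```text
time: 25.3
tool_pos: [0.5271, -0.0657, 0.1578]
tool_rot: [-0.056, 0.755, 0.649, 0.067]
contact_force: [1.0, 0.3, -0.3]
gripper_width: 0.003
```

>>> apply_moves:
  commands:
    - {"linear": [-0.04,0,-0.02],"delta_rot": [0,0,0],"fingers": 255}
    - {"linear": [-0.08,0,-0.04],"delta_rot": [0,0,0],"fingers": 255}
    - {"linear": [-0.12,0,-0.05],"delta_rot": [0,0,0],"fingers": 255}
    - {"linear": [-0.15,0,-0.05],"delta_rot": [0,0,0],"fingers": 255}
    - {"linear": [-0.15,0,-0.05],"delta_rot": [0,0,0],"fingers": 255}
    - {"linear": [-0.15,0,-0.05],"delta_rot": [0,0,0],"fingers": 255}
    - {"linear": [-0.15,0,-0.05],"delta_rot": [0,0,0],"fingers": 255}
    - {"linear": [-0.15,0,-0.05],"delta_rot": [0,0,0],"fingers": 255}

```text
time: 26.1
tool_pos: [0.5033, -0.2178, 0.1782]
tool_rot: [-0.057, 0.755, 0.65, 0.066]
contact_force: [-0.6, 0.7, 0.3]
gripper_width: 0.002
```

Run:
```python
from h import *
s=state();print(s['time'],tx(s['tool_pos']),s['contact_force'].round(1))
t=eyes.grab_frame('top');save(t,'t15.png');save(t,'t15c.png',(155,175,80,50),10)
d=eyes.grab_frame('side');save(d,'s15.png');save(d,'s15c.png',(195,140,60,60),10)
```

```text
26.1 [-0.3468 -0.0006  0.1782] [-0.6  0.7  0.3]
```

View pics/t15.png

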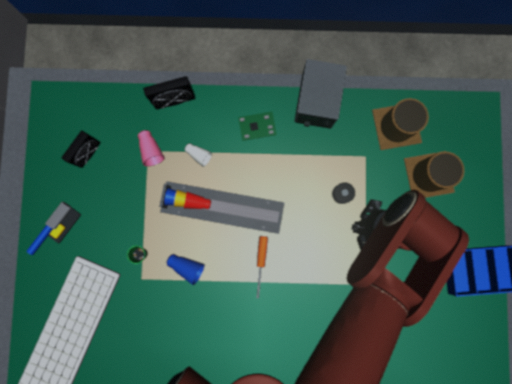

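View pics/t15c.png

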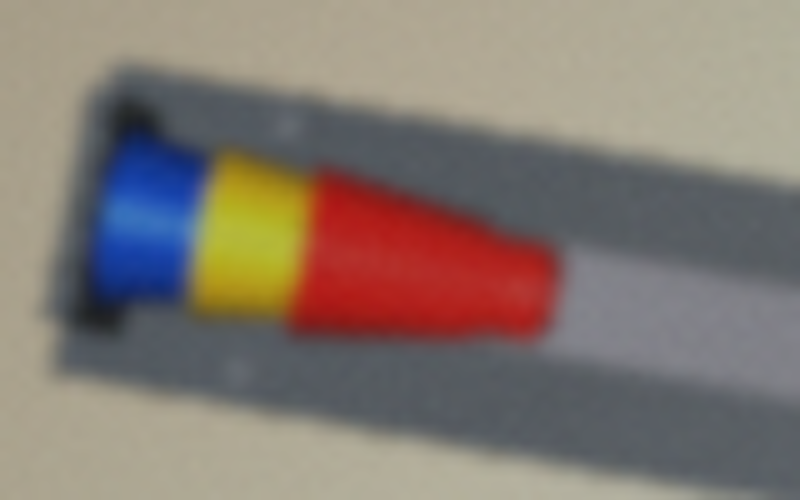

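View pics/s15c.png

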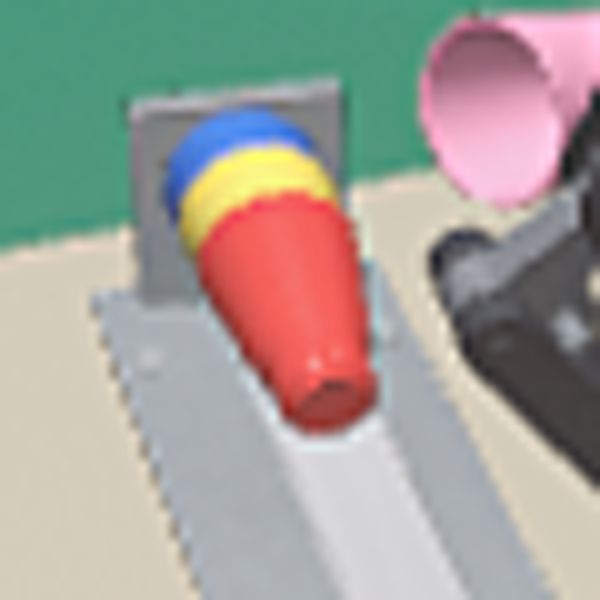

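View pics/s15.png

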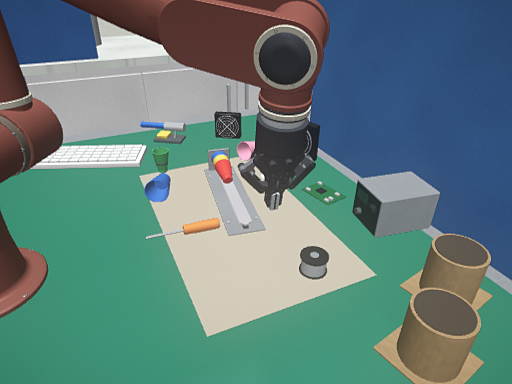

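```bash
python3 -c "
from plant import job_done,state
print(job_done()); print(state()['time'])"
```

```text
the job is handed in; nothing more can be done
None
the job is handed in; nothing more can be done
```

I laid the red cup in the rail behind the yellow one, then pushed the row with closed fingers until it stopped, and handed the job in at about 26 s of the 54 s allowed.

**Stop:** The push came to a firm stop at about 16 N. A second push stopped at the same place: at 21 N it gave only 0.3 mm more. That 21 N was the highest wrist force I read.

**Final pictures:** The three cups lie nested and in line in the rail, and the blue rim shows no visible gap to the end plate. The stack did not move after the fingers withdrew. The green cup and the spool are where they were, and the gripper is touching nothing.

**Check that disagreed:** In the top view the rims read about 27 mm apart, against 25 mm for fully nested cups. The side view fits 25 mm with the inner cups drooping slightly. The two rim gaps are equal and the difference is under one pixel, so I relied on the repeatable stop as the sign that the cups are fully home.

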